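# Close up the sweet tins: match the lids and clamp the canister

## Robot

A 7-joint arm with a two-finger parallel gripper is mounted at the origin on the work surface. World frame = base frame: x ahead of the robot, y to its left, z up, the work surface at z = 0. Lengths are in mm, angles in rad, forces in N, time in s.
With the tool pointing down it reaches from about 425 to 925 mm from the base axis. Payload 6.8 kg.
Tool frame: the origin (TCP) lies midway between the tips of the shut fingers; the grasp point (between the pads) lies 19 mm behind it (ctrl.grip_depth is the distance from the TCP to the grasp point, in mm); z points along the fingers, y is the line along which they close (so a half turn about z gives the same grasp; the last joint's range is limited). The gripper opens to 88 mm and grips with 3 to 60 N. Pads are 20 mm wide; open, the fingers measure 115 mm over their backs; the gripper's body (75 mm by 178 mm) begins 61 mm behind the grasp point.
Start: joints at [-1.431, 0.477, 0.022, 1.555, -0.011, 1.109, -0.083], TCP at [165.553, 654.4, 222.664] pointing down, gripper open.
Joint ranges: [-2.96, 2.96], [-0.34, 2.1], [-1.41, 1.46], [0.24, 2.44], [-1.37, 4.51], [0.17, 1.92], [-2.96, 2.96]. Speed limits (rad/s): [2.39, 2.39, 3.14, 3.14, 3.14, 3.14, 3.14].

## Interface

Orientations are given as a unit quaternion [w, x, y, z].
In Python, from station import ctrl, cams gives the robot as it stands.
- The arm moves only by the tool send_rows, never from a script. Its argument "motion" is a list of rows, each an object of numbers: "tx", "ty", "tz": the shift along the tool's x, y, z as a fraction of full scale; "ax", "ay", "az": the turn, a rotation vector about the tool's x, y, z as a fraction of full scale; "fingers": the closure, from -1 (fully open) to 1 (shut). A call has 1 to 12 rows; each row is the pose to reach, as a shift and turn from the pose commanded when the call began, along the tool's axes at that moment; what a row does not reach only later rows make up. Full scale, the value 1, is 0.3 m for a shift and 90 degrees for a turn. A row lasts 1/12 s, in which the tool goes at most 41.7 mm and 7.16 degrees, less where a joint would pass 70% of its speed; a pose out of reach is approached as far as the arm can. A call with a number of a shift or a turn outside -1 to 1 is refused whole. A call with a gripper value outside its range is refused whole. The fingers move at their own pace and stop on an object; "force" is the grip in N (left out, the last holds). Time passes only in rows, so rows that repeat a pose let the fingers close. It gives the time, the measured TCP pose, the force, the opening and the grip force at its end, in the units of the state.
- ctrl.observe(): the state, without advancing time (a new reading comes with each control period).
- cams.snapshot(name): name is "scene" or "top" or "wrist"; returns a dict with "pixels" (480x640x3 uint8, blue, green, red), "depth" (480x640 float32, mm along the optical axis (not along the pixel's ray), 0 where there is no reading), "K" (3x3 intrinsics, pixels), "origin" and "rotation" of the camera in the world. Camera axes: x right, y up, looking along -z (the intrinsics and any distortion apply to the point x, -y, -z); pixel columns grow to the right and rows downward; lengths in mm; the calibration is good to about 2 mm. A picture is of the moment at which its call begins.
- ctrl.finish_job(): hands the job in; it is judged then, once.
The state is a dict: "t": time; "q": joint angles; "dq": joint speeds; "joint_efforts": joint torques, N m; "tool_pos": TCP position; "ee_rot": TCP orientation; "force": force on the tool from outside, world axes, zero at the start; "wrist_torque": the same for the moment, N m; "gripper_width": finger opening in mm; "grasp_force": force on a finger pad.
Only numpy, scipy, OpenCV 4.12 (cv2) and the standard library are available. Lean on these libraries where they do the work, as an engineer would, in place of code of your own. Each camera call takes 0.05 s, during which the arm holds its last target. There are 200 camera calls.

## Task

Close up the two open steel containers of sweets for dispatch: from the sloping tray, put the square lid fully down on the square canister and the round lid of the right size fully down on the round tin, without pressing hard on the thin-walled tin. Once the square lid is on, swing the canister's wire bail over it and down until its front bar rests in the catch. Leave the lid that fits neither in the tray, keep the tin upright, and do not disturb the other things on the bench.

Things in the scene. Friction and masses are not known exactly. Their poses are not given: they have to be found in the camera images.
- canister: Square open steel canister filled with sweets, screwed to the bench: outside 84 x 84 mm, rim 70 mm high, on a 130 x 130 x 4 mm foot plate. Origin: centre of its underside; z up, -x is its front. A wire bail is hinged at its back (two posts 16 x 6 mm, 80 mm high, at x = +58, y = +-47.5 mm); two catch hooks stand at its front (x = -41 to -82 mm, y = +-33 mm, up to 81 mm high).
- bail (a joint): Hinge angle of the canister's wire bail (rad). 0: closed, lying level over the lid with its front bar in the catch; grows as it opens up and back, stop at 2.45 (leaning back behind the canister). Stiff: about 2 N at the bar, and it stays where it is left.
- bail_bar (a point): Middle of the bail's front bar (the one to grip), a round steel wire 9 mm thick and 108 mm long, parallel to the canister's y axis, 131 mm from the hinge axis. A thinner parallel bar (5.6 mm thick) 88 mm from the hinge holds the lid down; the bail's side arms run at y = +-54 mm.
- bail_hinge (a point): Middle of the bail's hinge axis, fixed on the canister at x = +58, z = 77 mm of it; the axis runs along the canister's y.
- bail_catch (a point): Where the middle of the front bar lies when the bail is closed: x = -73, z = 77 mm of the canister.
- tin: Round open steel tin filled with sweets, loose, about 0.45 kg: outside diameter 84 mm, rim 70 mm high. Origin: centre of its underside; z up.
- table: The white packing bench; its top is at z = 0.
- tray: Fixed cardboard pick tray, 335 mm wide (its y), that slopes down to its front (-x) at 0.6 rad (34 degrees); three bays side by side, centres 108 mm apart along y, divided by strips 8 mm high; the front lip stands 13 mm above the sloping face, the end walls 20 mm. Origin: centre of its underside, on the bench; its highest edge is about 95 mm up.
- lid_square: Square steel lid lying on the slope in one bay: 92 x 92 mm outside, 87 x 87 inside the skirt, 14 high, top 3 thick; black square knob 18 x 18 mm, 24 high, in the middle. Origin: centre of the skirt's open lower edge; z out through the knob (at z = 14 to 38 mm), x and y parallel to its sides. Seated, its origin is 59 mm above the canister's underside.
- lid_round: Larger round steel lid, lying in another bay: 92 mm outside diameter, 87 mm inside the skirt, 14 mm high with a top 3 mm thick; black round knob 20 mm in diameter, 24 mm high. Origin: centre of the skirt's open lower edge; z out through the knob. Seated on the round tin its origin is 59 mm above the tin's underside.
- lid_small: Smaller round steel lid, lying in the remaining bay; it fits neither container: 76 mm outside diameter, otherwise like the larger one (same knob). Origin: centre of the skirt's open lower edge.
- flavour: Bystander: white bottle, 44 mm diameter, 85 mm high. Origin: centre of its underside.
- jar: Bystander: jar, 60 mm diameter, 70 mm high. Origin: centre of its underside.
- tape: Bystander: cardboard ring (tape core) lying flat, 66 mm diameter, 20 mm high. Origin: centre of its underside.
- carton: Bystander: white paper carton 70 x 100 x 45 mm. Origin: centre of its underside.
- cup: Bystander: steel cup, 70 mm across, 70 mm high. Origin: centre of its underside.
- spatula: Bystander: spatula 200 mm long, lying flat along its x. Origin: middle of its underside.
- weight: Bystander: steel scale weight, 40 mm diameter, 44 mm high. Origin: centre of its underside.
Not all that is in view belongs to the job. What is shaped like the lid_square but blue is not meant.

How it is judged:
By the outcome, as a careful person would: the job done as asked, in the order asked, and still so for the second after the job is handed in, with the robot touching nothing.
It also fails if it takes over 72 s, if anything falls off the work surface, if the arm or the gripper's body presses on something with over 40 N, if the wrist force passes 120 N, or if a joint passes its speed limit or range.

## Working session

There is one attempt and no reset: what is moved stays moved. The work goes in short steps, Python scripts to look and compute and a tool call to move; the robot and the scene stay as the last step left them, time stands still between calls to the robot, and variables do not carry over. Pictures are saved under pics/ and viewed, at most 10 in all, crops included, and the job is handed in when it is done.

Besides the shell and the picture viewer there is one more tool, called after "Call:" as name(argument=value, ...) on one line, values as JSON. send_rows: Moves the arm, as the interface text tells. Shift numbers are shares of 0.3 m and turn numbers shares of 90 degrees, none past 1 either way. Its arguments: {"type":"object","properties":{"motion":{"type":"array","items":{"type":"object","properties":{"tx":{"type":"number","minimum":-1,"maximum":1},"ty":{"type":"number","minimum":-1,"maximum":1},"tz":{"type":"number","minimum":-1,"maximum":1},"ax":{"type":"number","minimum":-1,"maximum":1},"ay":{"type":"number","minimum":-1,"maximum":1},"az":{"type":"number","minimum":-1,"maximum":1},"fingers":{"type":"number"}}}},"force":{"type":"number"}},"required":["motion"]}

```bash
ls; mkdir -p pics; python3 - <<'E'
from station import ctrl,cams
import cv2,pickle
print(ctrl.observe())
for n in ("scene","top"):
    s=cams.snapshot(n); pickle.dump(s,open(n+'.pkl','wb')); cv2.imwrite(f'pics/{n}0.png',s['pixels']); print(n,s['K'],s['origin'],s['rotation'])
E
```

```text
pics
{'t': 0.0, 'q': array([-1.43111791,  0.47776069,  0.02235285,  1.55645361, -0.01151482,
        1.10931597, -0.08308202]), 'dq': array([ 3.46263004e-04,  2.24972522e-04, -4.68628097e-04, -3.46837807e-04,
        7.43354481e-05, -2.02231740e-03,  1.59972128e-04]), 'joint_efforts': array([-2.30622663e-04, -5.82861185e+01,  1.53455447e+00, -2.72602057e+01,
       -5.43751032e-02,  1.70218467e-02,  1.64210487e-04]), 'tool_pos': array([165.41368406, 653.78635704, 221.70750388]), 'ee_rot': array([-4.88752544e-05,  1.23561916e-01,  9.92336452e-01, -9.03374891e-04]), 'force': array([ 0.8568491 ,  0.29713534, -0.37931599]), 'wrist_torque': array([ 0.00286162,  0.0060724 , -0.01158253]), 'grasp_force': 0.0, 'gripper_width': 87.94339754445595}
scene [[499.76756116   0.         320.47884776]
 [  0.         499.76756116 239.42386362]
 [  0.           0.           1.        ]] [ 813.7926321  -575.10033055  972.62283776] [0.92069841 0.2762514  0.0791866  0.26406266]
top [[453.98055071   0.         321.43906168]
 [  0.         453.98055071 239.771012  ]
 [  0.           0.           1.        ]] [ 342.96842732  -48.88381737 1032.98661508] [ 0.709654    0.06152201 -0.05191108 -0.69993677]
```

View pics/scene0.png

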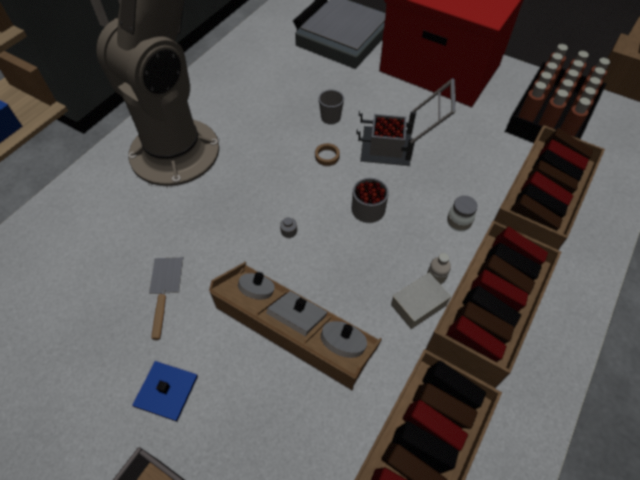

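View pics/top0.png

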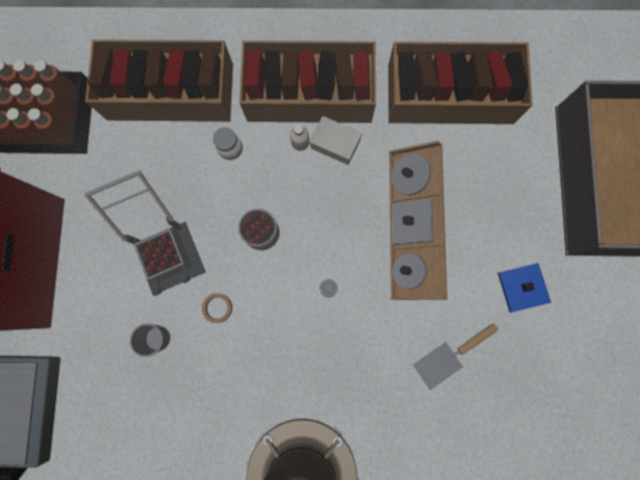

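The scene view shows the tray with three lids: small (257,285), square (297,310) and large round (345,335). The canister is at (388,130), the tin at (370,198), and the blue decoy lid at (165,390). The top view shows the tin at (258,228), the canister at (162,255) with its bail leaning up-left, and lid knobs at about (409,173), (408,220) and (405,270). Next I'll measure from depth.

```bash
cat > h.py <<'E'
import numpy as np,cv2,pickle
from scipy.spatial.transform import Rotation as R
def Rq(q): return R.from_quat([q[1],q[2],q[3],q[0]])
def cloud(s):
    K=s['K'];d=s['depth'].astype(float);v,u=np.mgrid[:480,:640]
    p=np.stack([(u-K[0,2])*d/K[0,0],-(v-K[1,2])*d/K[1,1],-d],-1)
    P=Rq(s['rotation']).apply(p.reshape(-1,3)).reshape(480,640,3)+s['origin']
    P[d<=0]=np.nan
    return P
def proj(s,X):
    c=Rq(s['rotation']).inv().apply(np.atleast_2d(X)-s['origin']);K=s['K']
    return np.c_[K[0,2]+K[0,0]*c[:,0]/-c[:,2],K[1,2]-K[1,1]*c[:,1]/-c[:,2]]
E
python3 - <<'E'
from h import *
for n in("scene","top"):
    s=pickle.load(open(n+'.pkl','rb'));P=cloud(s)
    print(n,'base,tcp px',proj(s,[[0,0,0],[165,654,222]]).round(0).tolist())
    pts={'scene':dict(bench=(250,240),kS=(258,279),kQ=(300,305),kR=(347,331),tin=(370,190),can=(388,127),tin_rim=(370,206)),
     'top':dict(bench=(300,330),kR=(408,173),kQ=(408,220),kS=(405,270),tin=(258,228),can=(160,255),barL=(140,173),barR=(88,193))}[n]
    for k,(u,v) in pts.items(): print(k,P[v,u].round(1),np.nanmedian(P[v-2:v+3,u-2:u+3].reshape(-1,3),0).round(1))
# crops
s=pickle.load(open('top.pkl','rb'));im=s['pixels'];s2=pickle.load(open('scene.pkl','rb'))['pixels']
a=cv2.resize(im[160:310,75:215],None,fx=2.8,fy=2.8,interpolation=3);b=cv2.resize(im[130:310,375:460],None,fx=2.8*150/180,fy=2.8*150/180,interpolation=3)
cv2.imwrite('pics/crop1.png',np.hstack([a,b[:420]]))
E
```

```text
scene base,tcp px [[174.0, 152.0], [357.0, -28.0]]
bench [ 335.8 -119.8    0.5] [ 3.357e+02 -1.198e+02 -2.000e-01]
kS [ 441.3 -221.2   70.4] [ 441.2 -221.2   69. ]
kQ [ 547.8 -226.    73.6] [ 548.1 -226.2   74.7]
kR [ 655.7 -226.4   79.5] [ 655.1 -224.8   76.3]
tin [521.1 110.9  64.3] [521.1 109.9  65.3]
can [461.5 313.2  67.5] [461.4 314.8  65.8]
tin_rim [544.1  69.   65.7] [543.5  69.8  65.1]
top base,tcp px [[302.0, 476.0], [-82.0, 412.0]]
bench [305.4  11.3   1. ] [305.4  11.3   0.4]
kR [ 646.7 -220.7   79.7] [ 647.6 -221.1   76.7]
kQ [ 542.3 -219.    80.5] [ 542.9 -219.4   77.7]
kS [ 435.9 -212.2   73.4] [ 435.9 -212.2   73.4]
tin [523.6 103.5  66.3] [523.6 103.4  66.2]
can [462.3 314.5  62.1] [461.9 313.1  65.8]
barL [607.6 319.2 185. ] [607.6 320.7 183.3]
barR [566.3 417.3 185. ] [565.8 417.3 186. ]
```

View pics/crop1.png

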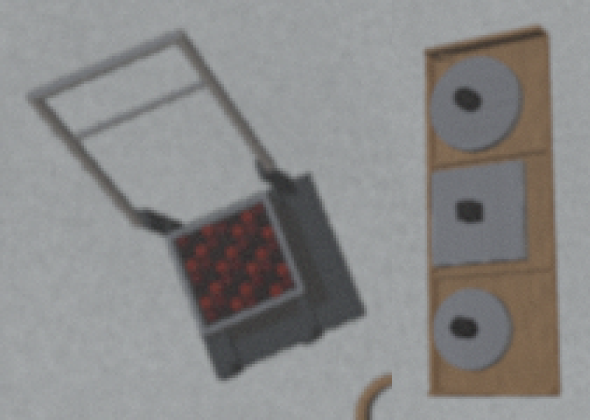

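The crop shows the canister with its front facing down-right, and the knobs leaning left, so the tray's low edge is on +y. Next I'll fit coarse poses and get the wrist camera's mounting.

```bash
python3 - <<'E'
from h import *
from station import ctrl,cams
w=cams.snapshot('wrist');o=ctrl.observe()
Rt=Rq(o['ee_rot']);print('cam in tool',Rt.inv().apply(w['origin']-o['tool_pos']).round(1),'\n',(Rt.inv()*Rq(w['rotation'])).as_matrix().round(3),w['K'][0])
C=np.vstack([cloud(pickle.load(open(n+'.pkl','rb'))).reshape(-1,3) for n in("scene","top")]);C=C[~np.isnan(C).any(1)]
def near(x,y,r): return C[np.hypot(C[:,0]-x,C[:,1]-y)<r]
p=near(462,314,75);p=p[(p[:,2]>60)&(p[:,2]<73)];print('can',cv2.minAreaRect(p[:,:2].astype(np.float32)))
p=near(522,108,60);p=p[(p[:,2]>60)&(p[:,2]<73)];print('tin',cv2.minEnclosingCircle(p[:,:2].astype(np.float32)))
p=near(500,340,170);p=p[(p[:,2]>120)&(p[:,2]<230)];print('bail',cv2.minAreaRect(p[:,:2].astype(np.float32)),p[:,2].max(),np.percentile(p[:,2],[90,98]))
for nm,k in(('S',(438,-216)),('Q',(545,-222)),('R',(651,-224))):
    q=near(*k,38); q=q[q[:,2]>15]
    best=None;rng=np.random.default_rng(0)
    for _ in range(400):
        a=q[rng.choice(len(q),3,replace=False)];n=np.cross(a[1]-a[0],a[2]-a[0]);n/=np.linalg.norm(n)+1e-9;n*=np.sign(n[2])
        m=abs((q-a[0])@n)<2.5
        if best is None or m.sum()>best.sum():best=m
    a=q[best];c=a.mean(0);n=np.linalg.svd(a-c)[2][2];n*=np.sign(n[2])
    h=(q-c)@n;kn=q[(h>14)&(h<32)];
    print(nm,'n',n.round(3),'tilt',np.degrees(np.arccos(n[2])).round(1),'plane c',c.round(1),'knob',len(kn),kn.mean(0).round(1),'foot on plane',(kn.mean(0)-n*((kn.mean(0)-c)@n)).round(1))
E
```

```text
cam in tool [  68.6    0.5 -161.4] 
 [[ 0.     0.967  0.257]
 [ 1.     0.    -0.001]
 [-0.001  0.257 -0.967]] [428.54259145   0.         310.51000279]
can ((469.3597717285156, 317.8937072753906), (100.37934112548828, 103.17108917236328), 21.037858963012695)
tin ((524.7372436523438, 104.43041229248047), 44.19181442260742)
bail ((565.7599487304688, 361.10430908203125), (58.1342887878418, 120.19336700439453), 24.11867904663086) 190.85150723679283 [187.19313224 188.95326158]
S n [-0.008  0.573  0.82 ] tilt 34.9 plane c [ 438.9 -222.4   50.7] knob 144 [ 437.7 -212.6   71.1] foot on plane [ 437.8 -225.4   52.8]
Q n [-0.003  0.571  0.821] tilt 34.8 plane c [ 545.7 -224.6   52.7] knob 160 [ 545.1 -219.    75.4] foot on plane [ 545.2 -231.5   57.5]
R n [-0.001  0.571  0.821] tilt 34.8 plane c [ 651.4 -226.8   54.5] knob 158 [ 652.5 -218.4   75.4] foot on plane [ 652.5 -230.9   57.4]
```

```bash
cat >> h.py <<'E'
def down(yaw):  # tool y at yaw deg, z down
    a=np.radians(yaw);y=np.array([np.cos(a),np.sin(a),0]);z=np.array([0,0,-1.]);return R.from_matrix(np.c_[np.cross(y,z),y,z])
def frame(y,n): # tool z=-n, y near given
    z=-np.array(n)/np.linalg.norm(n);y=np.array(y,float);y-=z*(y@z);y/=np.linalg.norm(y);return R.from_matrix(np.c_[np.cross(y,z),y,z])
def plan(p,Rt,o=None,p0=None,R0=None):
    if o is None:
        from station import ctrl;o=ctrl.observe()
    p0=o['tool_pos'] if p0 is None else p0;R0=Rq(o['ee_rot']) if R0 is None else R0
    d=R0.inv().apply(np.array(p)-p0);r=(R0.inv()*Rt).as_rotvec()
    print('t %.2f'%o['t'],'txyz',(d/300).round(4),'axyz',(np.degrees(r)/90).round(4),'rows>=',np.ceil(max(np.linalg.norm(d)/41.7,np.degrees(np.linalg.norm(r))/7.16)))
E
python3 -c "
from h import *
plan([465,313,230],down(23))"
```

```text
t 0.15 txyz [-1.2467 -0.8569 -0.0257] axyz [-8.000e-04  5.000e-04  5.867e-01] rows>= 11.0
```

Call:
send_rows(motion=[{"tx": -0.5, "ty": -0.35, "tz": -0.025, "az": 0.29, "fingers": -1}, {"tx": -0.5, "ty": -0.35, "tz": -0.025, "az": 0.29, "fingers": -1}, {"tx": -1, "ty": -0.69, "tz": -0.025, "az": 0.587, "fingers": -1}, {"tx": -1, "ty": -0.69, "tz": -0.025, "az": 0.587, "fingers": -1}, {"tx": -1, "ty": -0.69, "tz": -0.025, "az": 0.587, "fingers": -1}, {"tx": -1, "ty": -0.69, "tz": -0.025, "az": 0.587, "fingers": -1}, {"tx": -1, "ty": -0.69, "tz": -0.025, "az": 0.587, "fingers": -1}, {"tx": -1, "ty": -0.69, "tz": -0.025, "az": 0.587, "fingers": -1}, {"tx": -1, "ty": -0.69, "tz": -0.025, "az": 0.587, "fingers": -1}, {"tx": -1, "ty": -0.69, "tz": -0.025, "az": 0.587, "fingers": -1}])

```text
invalid input
```

```bash
python3 -c "
from h import *
plan([465,313,230],down(23))"
```

```text
t 0.15 txyz [-1.2467 -0.8569 -0.0257] axyz [-8.000e-04  5.000e-04  5.867e-01] rows>= 11.0
```

Call:
send_rows(motion=[{"tx": -0.99, "ty": -0.69, "tz": -0.025, "ax": 0, "ay": 0, "az": 0.587, "fingers": -1}, {"tx": -0.99, "ty": -0.69, "tz": -0.025, "ax": 0, "ay": 0, "az": 0.587, "fingers": -1}, {"tx": -0.99, "ty": -0.69, "tz": -0.025, "ax": 0, "ay": 0, "az": 0.587, "fingers": -1}, {"tx": -0.99, "ty": -0.69, "tz": -0.025, "ax": 0, "ay": 0, "az": 0.587, "fingers": -1}, {"tx": -0.99, "ty": -0.69, "tz": -0.025, "ax": 0, "ay": 0, "az": 0.587, "fingers": -1}, {"tx": -0.99, "ty": -0.69, "tz": -0.025, "ax": 0, "ay": 0, "az": 0.587, "fingers": -1}, {"tx": -0.99, "ty": -0.69, "tz": -0.025, "ax": 0, "ay": 0, "az": 0.587, "fingers": -1}, {"tx": -0.99, "ty": -0.69, "tz": -0.025, "ax": 0, "ay": 0, "az": 0.587, "fingers": -1}, {"tx": -0.99, "ty": -0.69, "tz": -0.025, "ax": 0, "ay": 0, "az": 0.587, "fingers": -1}, {"tx": -0.99, "ty": -0.69, "tz": -0.025, "ax": 0, "ay": 0, "az": 0.587, "fingers": -1}], force=20)

```text
t: 0.98
tool_pos: [407.7, 374.4, 230.6]
ee_rot: [0.001, 0.556, 0.831, -0.0]
force: [-0.3, -0.6, 0.6]
gripper_width: 87.6
grasp_force: 0.0
```

```bash
python3 -c "
from h import *
plan([465,313,230],down(23))"
```

```text
t 0.98 txyz [-0.2619  0.0987  0.0027] axyz [ 0.0008  0.0017 -0.0069] rows>= 3.0
```

Call:
send_rows(motion=[{"tx": -0.26, "ty": 0.1, "tz": 0, "ax": 0, "ay": 0, "az": 0, "fingers": -1}, {"tx": -0.26, "ty": 0.1, "tz": 0, "ax": 0, "ay": 0, "az": 0, "fingers": -1}, {"tx": -0.26, "ty": 0.1, "tz": 0, "ax": 0, "ay": 0, "az": 0, "fingers": -1}, {"tx": -0.26, "ty": 0.1, "tz": 0, "ax": 0, "ay": 0, "az": 0, "fingers": -1}, {"tx": -0.26, "ty": 0.1, "tz": 0, "ax": 0, "ay": 0, "az": 0, "fingers": -1}])

```text
t: 1.4
tool_pos: [460.2, 321.4, 229.9]
ee_rot: [-0.0, 0.552, 0.834, -0.0]
force: [-0.5, 0.8, 0.1]
gripper_width: 87.8
grasp_force: 0.0
```

```bash
python3 - <<'E'
from h import *
from station import ctrl,cams
o=ctrl.observe();print(o['tool_pos'],o['t'],abs(o['dq']).max())
w=cams.snapshot('wrist');pickle.dump(w,open('wcan.pkl','wb'));cv2.imwrite('pics/wcan.png',w['pixels'])
P=cloud(w);q=P.reshape(-1,3);q=q[~np.isnan(q).any(1)]
print('bench z',np.median(q[abs(q[:,2])<8][:,2]))
m=(np.hypot(q[:,0]-462,q[:,1]-314)<70)&(abs(q[:,2]-69)<4);print(cv2.minAreaRect(q[m][:,:2].astype(np.float32)),m.sum(),np.median(q[m][:,2]))
E
```

```text
[460.17203296 321.38494604 229.9122403 ] 1.4 0.022190005181276236
bench z -0.6512070321401779
((468.4454650878906, 316.0508117675781), (93.86862182617188, 91.59831237792969), 25.93842124938965) 7224 66.6334454151276
```

View pics/wcan.png

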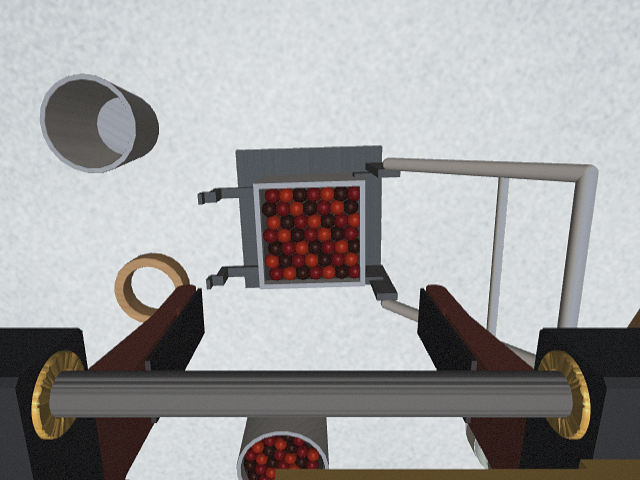

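The wrist view shows the canister rim at about (253..366, 180..288), the bail on the right and the hooks on the left. I'll enlarge it to read the corners.

```bash
python3 - <<'E'
import cv2
im=cv2.imread('pics/wcan.png')[140:300,230:400]
im=cv2.resize(im,None,fx=3.75,fy=3.75,interpolation=cv2.INTER_CUBIC)
for i in range(0,170,20): cv2.line(im,(int(i*3.75),0),(int(i*3.75),6 if i%40 else 12),(0,0,255),1)
for i in range(0,160,20): cv2.line(im,(0,int(i*3.75)),(6 if i%40 else 12,int(i*3.75)),(0,0,255),1)
cv2.imwrite('pics/wcanz.png',im)
E
```

```text
(no output)
```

View pics/wcanz.png

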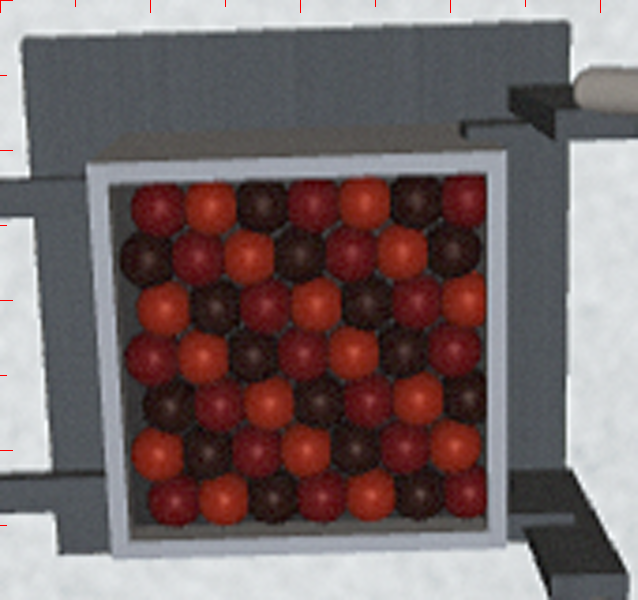

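Outer rim corners in the crop are TL (88,164), TR (506,151), BR (505,544) and BL (113,557). The foot plate corners are TL (23,38), TR (570,21) and BL (60,553).

```bash
cat >> h.py <<'E'
def ray(s,uv,z):
    uv=np.atleast_2d(uv).astype(float);K=s['K']
    d=Rq(s['rotation']).apply(np.c_[(uv[:,0]-K[0,2])/K[0,0],-(uv[:,1]-K[1,2])/K[1,1],-np.ones(len(uv))])
    return s['origin']+d*((z-s['origin'][2])/d[:,2])[:,None]
E
python3 - <<'E'
from h import *
w=pickle.load(open('wcan.pkl','rb'))
f=lambda c:(np.array(c)+.5)/3.75-.5+[230,140]
c=ray(w,f([(88,164),(506,151),(505,544),(113,557)]),70)[:,:2]
print('rim',c.mean(0),[np.linalg.norm(c[i]-c[i-1]).round(1) for i in range(4)])
e=(c[1]-c[0])+(c[2]-c[3]);g=(c[0]-c[3])+(c[1]-c[2]);print('yaw',np.degrees(np.arctan2(e[1],e[0])),np.degrees(np.arctan2(g[1],g[0]))-90)
p=ray(w,f([(23,38),(570,21),(60,553)]),4)[:,:2];print('plate c',(p[1]+p[2])/2,np.linalg.norm(p[1]-p[0]),np.degrees(np.arctan2(*(p[1]-p[0])[::-1])))
# bail bar: in wrist cloud
P=cloud(w);q=P.reshape(-1,3);q=q[~np.isnan(q).any(1)];k=q[(q[:,2]>172)&(q[:,2]<200)]
a=np.radians(23);l=(k[:,:2]-c.mean(0))@np.array([[np.cos(a),-np.sin(a)],[np.sin(a),np.cos(a)]]);m=(abs(l[:,1])<60)&(l[:,0]>90)&(l[:,0]<180)
print('bar local x pctl',np.percentile(l[m,0],[5,50,95]),'z',np.percentile(k[m,2],[5,50,95]))
plan([525,107,190],down(11))
E
```

```text
rim [464.05167252 316.04561768] [np.float64(83.1), np.float64(83.2), np.float64(82.7), np.float64(83.2)]
yaw 24.87712497322615 24.688098664540618
plate c [464.30381619 316.15599779] 128.5807396616393 24.72268541811072
bar local x pctl [124.90531243 132.0399145  137.16821792] z [175.90822587 185.23402897 187.07548647]
t 1.45 txyz [-0.7449 -0.0805  0.1325] axyz [-0.0005 -0.0003  0.1342] rows>= 6.0
```

Call:
send_rows(motion=[{"tx": -0.745, "ty": -0.08, "tz": 0.13, "ax": 0, "ay": 0, "az": 0.134, "fingers": -1}, {"tx": -0.745, "ty": -0.08, "tz": 0.13, "ax": 0, "ay": 0, "az": 0.134, "fingers": -1}, {"tx": -0.745, "ty": -0.08, "tz": 0.13, "ax": 0, "ay": 0, "az": 0.134, "fingers": -1}, {"tx": -0.745, "ty": -0.08, "tz": 0.13, "ax": 0, "ay": 0, "az": 0.134, "fingers": -1}, {"tx": -0.745, "ty": -0.08, "tz": 0.13, "ax": 0, "ay": 0, "az": 0.134, "fingers": -1}, {"tx": -0.745, "ty": -0.08, "tz": 0.13, "ax": 0, "ay": 0, "az": 0.134, "fingers": -1}, {"tx": -0.745, "ty": -0.08, "tz": 0.13, "ax": 0, "ay": 0, "az": 0.134, "fingers": -1}, {"tx": -0.745, "ty": -0.08, "tz": 0.13, "ax": 0, "ay": 0, "az": 0.134, "fingers": -1}, {"tx": -0.745, "ty": -0.08, "tz": 0.13, "ax": 0, "ay": 0, "az": 0.134, "fingers": -1}])

```text
t: 2.2
tool_pos: [525.4, 108.1, 191.1]
ee_rot: [-0.0, 0.635, 0.772, 0.0]
force: [0.3, 0.1, -0.2]
gripper_width: 88.1
grasp_force: 0.0
```

```bash
python3 - <<'E'
from h import *
from station import ctrl,cams
o=ctrl.observe();print(o['tool_pos'],o['t'],abs(o['dq']).max())
w=cams.snapshot('wrist');pickle.dump(w,open('wtin.pkl','wb'))
im=w['pixels'];u,v=proj(w,[524.5,104.5,70])[0];print(u,v)
x0,y0=int(u-85),int(v-75);print(x0,y0)
im=cv2.resize(im[y0:y0+150,x0:x0+170],None,fx=3.75,fy=3.75,interpolation=cv2.INTER_CUBIC)
cv2.imwrite('pics/wtin.png',im)
plan([545,-110,240],frame([1,0,0],[0,.565,.825]))
E
```

```text
[525.42359298 108.14378688 191.08140042] 2.2 0.012932412236700063
305.8226541755963 245.0681680312882
220 170
t 2.25 txyz [-0.7267 -0.0767 -0.1635] axyz [ 0.0371 -0.3817  0.1201] rows>= 6.0
```

View pics/wtin.png

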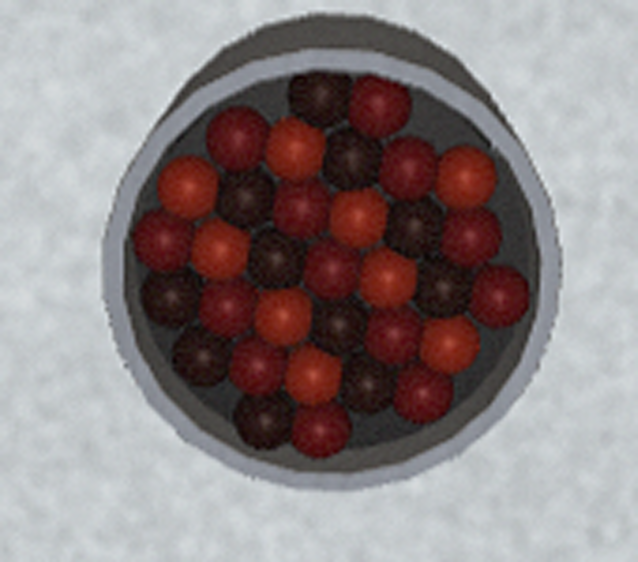

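The tin rim's outer edge in the crop runs from left (103,262) to right (561,270) and top (333,48) to bottom (338,490).

Call:
send_rows(motion=[{"tx": -0.725, "ty": -0.077, "tz": -0.163, "ax": 0.037, "ay": -0.38, "az": 0.12, "fingers": -1}, {"tx": -0.725, "ty": -0.077, "tz": -0.163, "ax": 0.037, "ay": -0.38, "az": 0.12, "fingers": -1}, {"tx": -0.725, "ty": -0.077, "tz": -0.163, "ax": 0.037, "ay": -0.38, "az": 0.12, "fingers": -1}, {"tx": -0.725, "ty": -0.077, "tz": -0.163, "ax": 0.037, "ay": -0.38, "az": 0.12, "fingers": -1}, {"tx": -0.725, "ty": -0.077, "tz": -0.163, "ax": 0.037, "ay": -0.38, "az": 0.12, "fingers": -1}, {"tx": -0.725, "ty": -0.077, "tz": -0.163, "ax": 0.037, "ay": -0.38, "az": 0.12, "fingers": -1}, {"tx": -0.725, "ty": -0.077, "tz": -0.163, "ax": 0.037, "ay": -0.38, "az": 0.12, "fingers": -1}, {"tx": -0.725, "ty": -0.077, "tz": -0.163, "ax": 0.037, "ay": -0.38, "az": 0.12, "fingers": -1}, {"tx": -0.725, "ty": -0.077, "tz": -0.163, "ax": 0.037, "ay": -0.38, "az": 0.12, "fingers": -1}])

```text
t: 3.0
tool_pos: [544.6, -110.6, 239.8]
ee_rot: [0.207, 0.677, 0.675, -0.207]
force: [0.5, -0.6, 0.6]
gripper_width: 88.0
grasp_force: 0.0
```

```bash
python3 - <<'E'
from h import *
from station import ctrl,cams
w=pickle.load(open('wtin.pkl','rb'))
f=(np.array([(103,262),(561,270),(333,48),(338,490)])+.5)/3.75-.5+[220,170]
p=ray(w,f,70)[:,:2];print('tin',(p[0]+p[1])/2,(p[2]+p[3])/2,np.linalg.norm(p[0]-p[1]),np.linalg.norm(p[2]-p[3]))
A=np.c_[2*p,np.ones(4)];x=np.linalg.lstsq(A,(p**2).sum(1),rcond=None)[0];print(x[:2])
o=ctrl.observe();print(o['tool_pos'],o['ee_rot'],o['t'],abs(o['dq']).max(),o['q'].round(2))
w=cams.snapshot('wrist');pickle.dump(w,open('wtray.pkl','wb'))
cv2.imwrite('pics/wtray.png',w['pixels'])
E
```

```text
tin [525.49219299 107.91281227] [526.4940919  106.02165385] 82.98048307999854 82.66831370337356
[525.84922515 105.89337296]
[ 544.62267971 -110.5953176   239.81025238] [ 0.20719092  0.67683371  0.67526248 -0.207337  ] 3.0 0.011220640908102344 [-0.84  0.39  0.75  1.94  0.39  1.03 -0.34]
```

View pics/wtray.png

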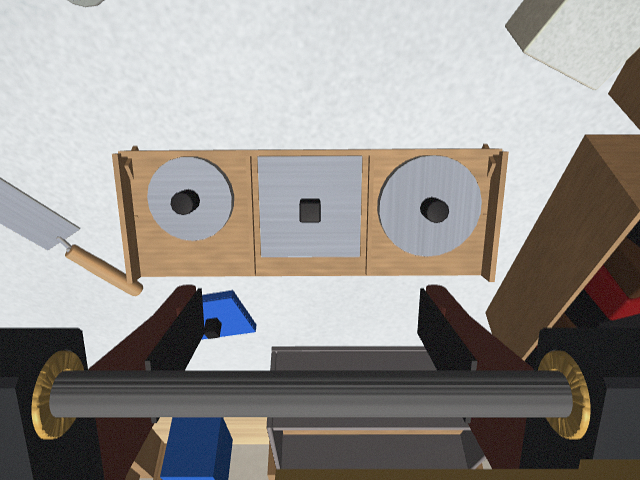

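The tray view from the normal shows the square lid at (257..363, 155..257) with its knob at (310,210). The small lid is on the left at (190,198) and the large one on the right at (430,206). I'll fit them from depth.

```bash
python3 - <<'E'
from h import *
w=pickle.load(open('wtray.pkl','rb'));P=cloud(w);im=w['pixels']
hsv=cv2.cvtColor(im,cv2.COLOR_BGR2HSV)
for nm,(u0,u1,v0,v1),kn in(('Q',(254,367,150,262),(310,210)),('R',(373,487,150,262),(430,206))):
    m=np.zeros((480,640),bool);m[v0:v1,u0:u1]=True
    g=m&(hsv[...,1]<60)&(hsv[...,2]>90)
    q=P[g];q=q[~np.isnan(q).any(1)]
    c=np.median(q,0)
    for _ in range(5):
        n=np.linalg.svd(q-c,full_matrices=False)[2][2];n*=np.sign(n[2]);h=(q-c)@n;q=q[abs(h)<3*max(1,np.median(abs(h)))];c=q.mean(0)
    F=frame([1,0,0],n)
    uv=np.argwhere(g)[:,::-1]
    # largest contour in image, ray/plane
    cs=max(cv2.findContours(g.astype(np.uint8),cv2.RETR_EXTERNAL,cv2.CHAIN_APPROX_NONE)[0],key=cv2.contourArea)[:,0].astype(float)
    K=w['K'];d=Rq(w['rotation']).apply(np.c_[(cs[:,0]-K[0,2])/K[0,0],-(cs[:,1]-K[1,2])/K[1,1],-np.ones(len(cs))])
    X=w['origin']+d*(((c-w['origin'])@n)/(d@n))[:,None]
    L=F.inv().apply(X-c)
    (cx,cy),sz,an=cv2.minAreaRect(L[:,:2].astype(np.float32));(ex,ey),ax,_=cv2.fitEllipse(L[:,:2].astype(np.float32))
    cc=(cx,cy) if nm=='Q' else (ex,ey)
    C=c+F.apply([cc[0],cc[1],0])
    print(nm,'n',n.round(4),'top centre',C.round(1),'rect',sz,an,'ell',ax)
    # knob check: predicted knob top px
    print(' knob top px pred',proj(w,C+n*24).round(1),'base',proj(w,C).round(1))
    plan(C+n*30+np.array([0,0,0]),F)
    plan(C+n*3,F)
E
```

```text
Q n [-0.0027  0.5632  0.8263] top centre [ 545.3 -228.7   54.6] rect (91.51921081542969, 91.80889129638672) 89.80599212646484 ell (106.94157409667969, 107.39888763427734)
 knob top px pred [[309.6 212.5]] base [[309.7 207.9]]
t 3.05 txyz [0.0209 0.0023 0.6319] axyz [-0.0022 -0.0018 -0.0013] rows>= 5.0
t 3.05 txyz [0.0207 0.0026 0.7219] axyz [-0.0022 -0.0018 -0.0013] rows>= 6.0
R n [-0.0028  0.5631  0.8264] top centre [ 653.1 -228.1   54.5] rect (91.68323516845703, 90.78353118896484) 41.468711853027344 ell (90.73811340332031, 90.82433319091797)
 knob top px pred [[437.4 211.6]] base [[429.8 207. ]]
t 3.05 txyz [0.0237 0.3616 0.6307] axyz [-0.0023 -0.0017 -0.0013] rows>= 6.0
t 3.05 txyz [0.0235 0.3619 0.7207] axyz [-0.0023 -0.0017 -0.0013] rows>= 6.0
```

Call:
send_rows(motion=[{"tx": 0.021, "ty": 0.0025, "tz": 0.6, "ax": -0.002, "ay": -0.002, "az": -0.001, "fingers": 0.1}, {"tx": 0.021, "ty": 0.0025, "tz": 0.6, "ax": -0.002, "ay": -0.002, "az": -0.001, "fingers": 0.1}, {"tx": 0.021, "ty": 0.0025, "tz": 0.6, "ax": -0.002, "ay": -0.002, "az": -0.001, "fingers": 0.1}, {"tx": 0.021, "ty": 0.0025, "tz": 0.6, "ax": -0.002, "ay": -0.002, "az": -0.001, "fingers": 0.1}, {"tx": 0.021, "ty": 0.0025, "tz": 0.6, "ax": -0.002, "ay": -0.002, "az": -0.001, "fingers": 0.1}, {"tx": 0.021, "ty": 0.0025, "tz": 0.65, "ax": -0.002, "ay": -0.002, "az": -0.001, "fingers": 0.1}, {"tx": 0.021, "ty": 0.0025, "tz": 0.69, "ax": -0.002, "ay": -0.002, "az": -0.001, "fingers": 0.1}, {"tx": 0.021, "ty": 0.0025, "tz": 0.71, "ax": -0.002, "ay": -0.002, "az": -0.001, "fingers": 0.1}, {"tx": 0.021, "ty": 0.0025, "tz": 0.722, "ax": -0.002, "ay": -0.002, "az": -0.001, "fingers": 0.1}, {"tx": 0.021, "ty": 0.0025, "tz": 0.722, "ax": -0.002, "ay": -0.002, "az": -0.001, "fingers": 0.1}, {"tx": 0.021, "ty": 0.0025, "tz": 0.722, "ax": -0.002, "ay": -0.002, "az": -0.001, "fingers": 0.1}])

```text
t: 3.97
tool_pos: [545.3, -228.6, 57.9]
ee_rot: [0.21, 0.676, 0.675, -0.208]
force: [0.7, 0.6, -0.4]
gripper_width: 39.4
grasp_force: 0.0
```

```bash
python3 -c "
from h import *
n=np.array([-.0027,.5632,.8263]);C=np.array([545.3,-228.7,54.6])
plan(C+n*3,frame([1,0,0],n))"
```

```text
t 3.97 txyz [ 0.0058  0.     -0.0007] axyz [-0.0004  0.0018 -0.001 ] rows>= 1.0
```

Call:
send_rows(motion=[{"tx": 0.006, "ty": 0, "tz": 0, "ax": 0, "ay": 0.002, "az": 0, "fingers": 0.1}, {"tx": 0.006, "ty": 0, "tz": 0, "ax": 0, "ay": 0.002, "az": 0, "fingers": 0.1}, {"tx": 0.006, "ty": 0, "tz": 0, "ax": 0, "ay": 0.002, "az": 0, "fingers": 1}, {"tx": 0.006, "ty": 0, "tz": 0, "ax": 0, "ay": 0.002, "az": 0, "fingers": 1}, {"tx": 0.006, "ty": 0, "tz": 0, "ax": 0, "ay": 0.002, "az": 0, "fingers": 1}, {"tx": 0.006, "ty": 0, "tz": 0, "ax": 0, "ay": 0.002, "az": 0, "fingers": 1}, {"tx": 0.006, "ty": 0, "tz": 0, "ax": 0, "ay": 0.002, "az": 0, "fingers": 1}, {"tx": 0.006, "ty": 0, "tz": 0, "ax": 0, "ay": 0.002, "az": 0, "fingers": 1}], force=30)

```text
t: 4.63
tool_pos: [544.7, -227.6, 56.6]
ee_rot: [0.209, 0.676, 0.675, -0.208]
force: [-0.4, 1.3, 3.3]
gripper_width: 17.6
grasp_force: 30.0
```

```bash
python3 -c "
from h import *
from station import ctrl
o=ctrl.observe();n=np.array([-.0027,.5632,.8263]);p=o['tool_pos']+n*100
plan(p,Rq(o['ee_rot']))
plan([525,60,230],down(24.75),p0=p)
C=np.array([464.1,316.1,0]);
plan(C+[0,0,230],down(24.75),p0=np.array([525,60,230]),R0=down(24.75))
"
```

```text
t 4.63 txyz [-2.000e-04 -6.000e-04 -3.333e-01] axyz [0. 0. 0.] rows>= 3.0
t 4.63 txyz [ 0.4663 -0.0646 -0.6845] axyz [-0.0815  0.3754 -0.2673] rows>= 6.0
t 4.63 txyz [0.8602 0.173  0.    ] axyz [0. 0. 0.] rows>= 7.0
```

Call:
send_rows(motion=[{"tx": 0, "ty": 0, "tz": -0.05, "ax": 0, "ay": 0, "az": 0, "fingers": 1}, {"tx": 0, "ty": 0, "tz": -0.15, "ax": 0, "ay": 0, "az": 0, "fingers": 1}, {"tx": 0, "ty": 0, "tz": -0.28, "ax": 0, "ay": 0, "az": 0, "fingers": 1}, {"tx": 0.08, "ty": -0.01, "tz": -0.4, "ax": -0.013, "ay": 0.06, "az": -0.043, "fingers": 1}, {"tx": 0.15, "ty": -0.02, "tz": -0.5, "ax": -0.026, "ay": 0.12, "az": -0.086, "fingers": 1}, {"tx": 0.22, "ty": -0.03, "tz": -0.6, "ax": -0.04, "ay": 0.18, "az": -0.13, "fingers": 1}, {"tx": 0.29, "ty": -0.04, "tz": -0.7, "ax": -0.053, "ay": 0.24, "az": -0.173, "fingers": 1}, {"tx": 0.36, "ty": -0.05, "tz": -0.8, "ax": -0.066, "ay": 0.3, "az": -0.215, "fingers": 1}, {"tx": 0.43, "ty": -0.06, "tz": -0.9, "ax": -0.0815, "ay": 0.3754, "az": -0.2673, "fingers": 1}, {"tx": 0.466, "ty": -0.065, "tz": -0.98, "ax": -0.0815, "ay": 0.3754, "az": -0.2673, "fingers": 1}, {"tx": 0.466, "ty": -0.065, "tz": -0.98, "ax": -0.0815, "ay": 0.3754, "az": -0.2673, "fingers": 1}, {"tx": 0.466, "ty": -0.065, "tz": -0.98, "ax": -0.0815, "ay": 0.3754, "az": -0.2673, "fingers": 1}])

```text
t: 5.63
tool_pos: [525.3, 53.6, 220.8]
ee_rot: [0.001, 0.539, 0.842, 0.0]
force: [-0.4, 0.1, -1.9]
gripper_width: 17.8
grasp_force: 30.0
```

```bash
python3 -c "
from h import *
plan([464.1,316.1,230],down(24.75))
plan([464.1,316.1,180],down(24.75))
"
```

```text
t 5.63 txyz [ 0.8801  0.1813 -0.0312] axyz [0.0007 0.0005 0.0001] rows>= 7.0
t 5.63 txyz [0.8802 0.1811 0.1355] axyz [0.0007 0.0005 0.0001] rows>= 7.0
```

Call:
send_rows(motion=[{"tx": 0.88, "ty": 0.181, "tz": -0.02, "ax": 0, "ay": 0, "az": 0, "fingers": 1}, {"tx": 0.88, "ty": 0.181, "tz": -0.02, "ax": 0, "ay": 0, "az": 0, "fingers": 1}, {"tx": 0.88, "ty": 0.181, "tz": -0.02, "ax": 0, "ay": 0, "az": 0, "fingers": 1}, {"tx": 0.88, "ty": 0.181, "tz": -0.02, "ax": 0, "ay": 0, "az": 0, "fingers": 1}, {"tx": 0.88, "ty": 0.181, "tz": -0.02, "ax": 0, "ay": 0, "az": 0, "fingers": 1}, {"tx": 0.88, "ty": 0.181, "tz": -0.02, "ax": 0, "ay": 0, "az": 0, "fingers": 1}, {"tx": 0.88, "ty": 0.181, "tz": 0.1, "ax": 0, "ay": 0, "az": 0, "fingers": 1}, {"tx": 0.88, "ty": 0.181, "tz": 0.2, "ax": 0, "ay": 0, "az": 0, "fingers": 1}, {"tx": 0.88, "ty": 0.181, "tz": 0.3, "ax": 0, "ay": 0, "az": 0, "fingers": 1}, {"tx": 0.88, "ty": 0.181, "tz": 0.35, "ax": 0, "ay": 0, "az": 0, "fingers": 1}, {"tx": 0.88, "ty": 0.181, "tz": 0.35, "ax": 0, "ay": 0, "az": 0, "fingers": 1}, {"tx": 0.88, "ty": 0.181, "tz": 0.35, "ax": 0, "ay": 0, "az": 0, "fingers": 1}])

```text
t: 6.63
tool_pos: [463.6, 314.3, 114.1]
ee_rot: [0.0, 0.54, 0.842, -0.002]
force: [-0.5, -0.3, -0.2]
gripper_width: 17.8
grasp_force: 30.0
```

```bash
python3 - <<'E'
from h import *
from station import ctrl,cams
plan([464.1,316.1,95],down(24.75))
o=ctrl.observe();print(o['tool_pos'],o['force'])
w=cams.snapshot('wrist');pickle.dump(w,open('wlid.pkl','wb'))
cv2.imwrite('pics/wlid.png',w['pixels'])
E
```

```text
t 6.63 txyz [0.0051 0.0042 0.0638] axyz [-0.0019  0.0015 -0.0009] rows>= 1.0
[463.6334555  314.2578428  114.13877523] [-0.4793036  -0.31739115 -0.20073804]
```

View pics/wlid.png

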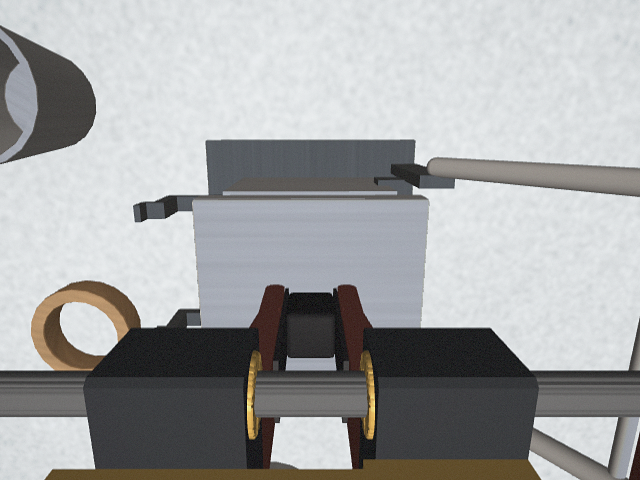

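The lid is held squarely, with its far top edge running from (193,201) to (428,199) and its left and right sides visible. I'll check the edge against the tool axes.

```bash
python3 - <<'E'
from h import *
w=pickle.load(open('wlid.pkl','rb'));P=cloud(w)
p0=np.array([463.63,314.26,114.14])
from station import ctrl
Rt=Rq(ctrl.observe()['ee_rot'])
P=Rt.inv().apply(P.reshape(-1,3)-p0).reshape(480,640,3)
for u in(215,240,270,310,350,380,410):print(u,P[225,u].round(1),P[260,u].round(1))
p=P[205:330:5,200:420:5].reshape(-1,3);p=p[abs(p[:,2]-2)<8];A=np.c_[p[:,:2],np.ones(len(p))];x=np.linalg.lstsq(A,p[:,2],rcond=None)[0];print('plane',x)
zt=p0[2]-x[2]
E_=Rt.inv().apply(ray(w,[(193,201),(428,199),(423,327),(200,327)],zt)-p0);print(E_.round(1))
g=cv2.cvtColor(w['pixels'],cv2.COLOR_BGR2HSV)
for v in(230,260,290):
    r=cv2.cvtColor(w['pixels'],cv2.COLOR_BGR2GRAY)[v].astype(int);d=np.diff(r);print(v,[(i,d[i]) for i in np.r_[185:215,415:440] if abs(d[i])>12])
E
```

```text
215 [ 35.  -35.7   2.3] [ 20.5 -36.8   3.2]
240 [ 35.3 -25.8   1. ] [ 20.8 -26.6   2.2]
270 [ 34.7 -14.4   3.6] [ 20.6 -14.7   3. ]
310 [35.1  1.3  2. ] [21.   1.3  1.6]
350 [35.  16.9  2.5] [21.1 17.1  1.2]
380 [34.9 28.7  2.8] [20.9 29.2  2. ]
410 [35.1 40.2  2. ] [20.6 41.3  2.9]
plane [ 7.19303134e-03 -4.14209513e-04  2.26957624e+00]
[[ 44.4 -43.6   2.2]
 [ 45.2  46.6   2.2]
 [ -8.2  48.3   2.3]
 [ -8.3 -44.5   2.3]]
230 [(np.int64(193), np.int64(-58)), (np.int64(194), np.int64(-16)), (np.int64(426), np.int64(44)), (np.int64(427), np.int64(17))]
260 [(np.int64(195), np.int64(-43)), (np.int64(196), np.int64(-15)), (np.int64(424), np.int64(26)), (np.int64(425), np.int64(37))]
290 [(np.int64(197), np.int64(-30)), (np.int64(198), np.int64(-35)), (np.int64(423), np.int64(53))]
```

```bash
python3 - <<'E'
from h import *
plan([462.8,315.6,92],down(24.6))
plan([462.8,315.6,84],down(24.6))
E
```

```text
t 6.68 txyz [ 0.004  -0.0045  0.0783] axyz [-0.0001  0.0008  0.0008] rows>= 1.0
t 6.68 txyz [ 0.0041 -0.0045  0.105 ] axyz [-0.0001  0.0008  0.0008] rows>= 1.0
```

Call:
send_rows(motion=[{"tx": 0.004, "ty": -0.0045, "tz": 0.04, "ax": 0, "ay": 0, "az": 0, "fingers": 1}, {"tx": 0.004, "ty": -0.0045, "tz": 0.07, "ax": 0, "ay": 0, "az": 0, "fingers": 1}, {"tx": 0.004, "ty": -0.0045, "tz": 0.07, "ax": 0, "ay": 0, "az": 0, "fingers": 1}, {"tx": 0.004, "ty": -0.0045, "tz": 0.075, "ax": 0, "ay": 0, "az": 0, "fingers": 1}, {"tx": 0.004, "ty": -0.0045, "tz": 0.08, "ax": 0, "ay": 0, "az": 0, "fingers": 1}, {"tx": 0.004, "ty": -0.0045, "tz": 0.085, "ax": 0, "ay": 0, "az": 0, "fingers": 1}, {"tx": 0.004, "ty": -0.0045, "tz": 0.09, "ax": 0, "ay": 0, "az": 0, "fingers": 1}, {"tx": 0.004, "ty": -0.0045, "tz": 0.095, "ax": 0, "ay": 0, "az": 0, "fingers": 1}, {"tx": 0.004, "ty": -0.0045, "tz": 0.1, "ax": 0, "ay": 0, "az": 0, "fingers": 1}, {"tx": 0.004, "ty": -0.0045, "tz": 0.105, "ax": 0, "ay": 0, "az": 0, "fingers": 1}, {"tx": 0.004, "ty": -0.0045, "tz": 0.105, "ax": 0, "ay": 0, "az": 0, "fingers": 1}])

```text
t: 7.6
tool_pos: [462.1, 316.4, 83.7]
ee_rot: [0.0, 0.539, 0.842, -0.0]
force: [0.5, -1.0, -1.0]
gripper_width: 18.1
grasp_force: 30.0
```

```bash
python3 - <<'E'
from h import *
from station import ctrl
o=ctrl.observe();print(o['tool_pos'],o['force'],o['wrist_torque'])
plan([462.8,315.6,75],down(24.6))
E
```

```text
[462.12150224 316.38125569  83.74446222] [ 0.54670845 -0.95983359 -1.00694214] [-0.0969741   0.0410611  -0.04106449]
t 7.60 txyz [-0.0033  0.001   0.0291] axyz [-0.0002  0.0001  0.0015] rows>= 1.0
```

Call:
send_rows(motion=[{"tx": 0, "ty": 0, "tz": 0.007, "ax": 0, "ay": 0, "az": 0, "fingers": 1}, {"tx": 0, "ty": 0, "tz": 0.014, "ax": 0, "ay": 0, "az": 0, "fingers": 1}, {"tx": 0, "ty": 0, "tz": 0.02, "ax": 0, "ay": 0, "az": 0, "fingers": 1}, {"tx": 0, "ty": 0, "tz": 0.02, "ax": 0, "ay": 0, "az": 0, "fingers": 1}])

```text
t: 7.93
tool_pos: [462.1, 316.3, 77.6]
ee_rot: [-0.0, 0.539, 0.842, -0.0]
force: [0.4, -0.2, -1.6]
gripper_width: 17.6
grasp_force: 30.0
```

Call:
send_rows(motion=[{"tx": 0, "ty": 0, "tz": 0.004, "ax": 0, "ay": 0, "az": 0, "fingers": 1}, {"tx": 0, "ty": 0, "tz": 0.008, "ax": 0, "ay": 0, "az": 0, "fingers": 1}, {"tx": 0, "ty": 0, "tz": 0.008, "ax": 0, "ay": 0, "az": 0, "fingers": 1}])

```text
t: 8.18
tool_pos: [462.2, 316.4, 75.5]
ee_rot: [0.0, 0.539, 0.842, -0.0]
force: [-0.2, 1.0, -1.4]
gripper_width: 17.7
grasp_force: 30.0
```

Call:
send_rows(motion=[{"tx": 0, "ty": 0, "tz": 0.003, "ax": 0, "ay": 0, "az": 0, "fingers": 1}, {"tx": 0, "ty": 0, "tz": 0.006, "ax": 0, "ay": 0, "az": 0, "fingers": 1}, {"tx": 0, "ty": 0, "tz": 0.006, "ax": 0, "ay": 0, "az": 0, "fingers": 1}])

```text
t: 8.43
tool_pos: [462.4, 316.6, 74.8]
ee_rot: [-0.0, 0.539, 0.842, 0.0]
force: [-2.7, -1.5, 7.7]
gripper_width: 17.8
grasp_force: 30.0
```

Call:
send_rows(motion=[{"tx": 0, "ty": 0, "tz": 0.003, "ax": 0, "ay": 0, "az": 0, "fingers": 1}, {"tx": 0, "ty": 0, "tz": 0.004, "ax": 0, "ay": 0, "az": 0, "fingers": 1}, {"tx": 0, "ty": 0, "tz": 0.004, "ax": 0, "ay": 0, "az": 0, "fingers": 1}])

```text
t: 8.68
tool_pos: [462.4, 316.6, 74.8]
ee_rot: [-0.0, 0.539, 0.842, 0.0]
force: [-6.4, -3.9, 20.6]
gripper_width: 17.9
grasp_force: 30.0
```

Call:
send_rows(motion=[{"tx": 0, "ty": 0, "tz": -0.006, "ax": 0, "ay": 0, "az": 0, "fingers": 0.2}, {"tx": 0, "ty": 0, "tz": -0.006, "ax": 0, "ay": 0, "az": 0, "fingers": 0.2}, {"tx": 0, "ty": 0, "tz": -0.006, "ax": 0, "ay": 0, "az": 0, "fingers": 0.2}, {"tx": 0, "ty": 0, "tz": -0.05, "ax": 0, "ay": 0, "az": 0, "fingers": 0.2}, {"tx": 0, "ty": 0, "tz": -0.15, "ax": 0, "ay": 0, "az": 0, "fingers": 0.2}, {"tx": 0, "ty": 0, "tz": -0.28, "ax": 0, "ay": 0, "az": 0, "fingers": 0.2}, {"tx": 0, "ty": 0, "tz": -0.41, "ax": 0, "ay": 0, "az": 0, "fingers": 0.2}, {"tx": 0, "ty": 0, "tz": -0.54, "ax": 0, "ay": 0, "az": 0, "fingers": 0.2}, {"tx": 0, "ty": 0.1, "tz": -0.64, "ax": 0, "ay": 0, "az": 0, "fingers": 0.2}, {"tx": 0, "ty": 0.25, "tz": -0.74, "ax": 0, "ay": 0, "az": 0, "fingers": 0.2}, {"tx": 0, "ty": 0.25, "tz": -0.74, "ax": 0, "ay": 0, "az": 0, "fingers": 0.2}, {"tx": 0, "ty": 0.25, "tz": -0.74, "ax": 0, "ay": 0, "az": 0, "fingers": 0.2}])

```text
t: 9.68
tool_pos: [533.4, 349.3, 296.7]
ee_rot: [0.001, 0.54, 0.842, 0.002]
force: [-0.2, -0.8, -0.0]
gripper_width: 35.2
grasp_force: 0.0
```

```bash
python3 - <<'E'
from h import *
from station import ctrl,cams
o=ctrl.observe();print(o['tool_pos'],o['force'],o['t'])
w=cams.snapshot('wrist');pickle.dump(w,open('wbail.pkl','wb'))
cv2.imwrite('pics/wbail.png',w['pixels'])
P=cloud(w);q=P.reshape(-1,3);q=q[~np.isnan(q).any(1)]
a=np.radians(24.75);M=np.array([[np.cos(a),-np.sin(a)],[np.sin(a),np.cos(a)]])
l=np.c_[(q[:,:2]-[464.1,316.1])@M,q[:,2]]
k=l[(abs(l[:,0])<40)&(abs(l[:,1])<40)&(l[:,2]<85)];A=np.c_[k[:,:2],np.ones(len(k))];print('lid top plane',np.linalg.lstsq(A,k[:,2],rcond=None)[0],np.median(k[:,2]))
k=l[(abs(l[:,2]-70)<15)];print('lid extents',np.percentile(k[abs(k[:,1])<20][:,0],[1,99]),np.percentile(k[abs(k[:,0])<20][:,1],[1,99]))
for y0 in(-40,-20,0,20,40):
    k=l[(abs(l[:,1]-y0)<8)&(l[:,2]>165)&(l[:,2]<200)&(l[:,0]>100)&(l[:,0]<180)]
    if len(k):print(y0,len(k),np.median(k,0).round(1),k[:,2].max().round(1))
E
```

```text
[533.4028352  349.30670188 296.72569607] [-0.17549298 -0.79034342 -0.04022522] 9.6833
lid top plane [1.33820692e-03 1.92858060e-03 7.22828725e+01] 72.2209870724459
lid extents [-44.30758827 373.99584407] [-44.57078111  46.54021068]
-40 277 [134.5 -39.7 185.6] 188.0
-20 302 [134.5 -20.1 185.7] 187.5
0 324 [134.4   0.  185.7] 188.5
20 341 [134.4  20.3 185.7] 188.3
40 361 [134.4  40.1 185.7] 188.3
```

View pics/wbail.png

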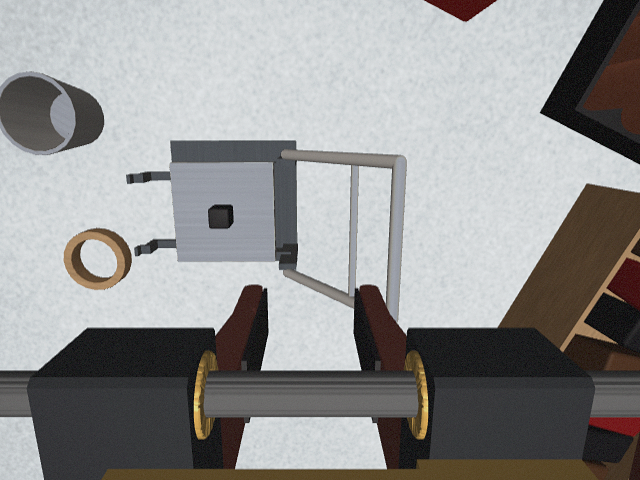

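The lid sits flat and fully down, with its top measured at about 72.3 mm. The bail bar is at local x≈135, z≈182. Next I'll plan the grip on the bar.

```bash
python3 - <<'E'
from h import *
plan([585.8,372.6,225],down(24.75))
plan([585.8,372.6,163],down(24.75))
E
```

```text
t 9.73 txyz [-0.0019  0.1988  0.2326] axyz [ 0.0008  0.0001 -0.0005] rows>= 3.0
t 9.73 txyz [-0.0019  0.1985  0.4393] axyz [ 0.0008  0.0001 -0.0005] rows>= 4.0
```

Call:
send_rows(motion=[{"tx": -0.002, "ty": 0.199, "tz": 0.1, "ax": 0, "ay": 0, "az": 0, "fingers": 0.2}, {"tx": -0.002, "ty": 0.199, "tz": 0.2, "ax": 0, "ay": 0, "az": 0, "fingers": 0.2}, {"tx": -0.002, "ty": 0.199, "tz": 0.23, "ax": 0, "ay": 0, "az": 0, "fingers": 0.2}, {"tx": -0.002, "ty": 0.199, "tz": 0.28, "ax": 0, "ay": 0, "az": 0, "fingers": 0.2}, {"tx": -0.002, "ty": 0.199, "tz": 0.33, "ax": 0, "ay": 0, "az": 0, "fingers": 0.2}, {"tx": -0.002, "ty": 0.199, "tz": 0.38, "ax": 0, "ay": 0, "az": 0, "fingers": 0.2}, {"tx": -0.002, "ty": 0.199, "tz": 0.42, "ax": 0, "ay": 0, "az": 0, "fingers": 0.2}, {"tx": -0.002, "ty": 0.199, "tz": 0.438, "ax": 0, "ay": 0, "az": 0, "fingers": 0.2}, {"tx": -0.002, "ty": 0.199, "tz": 0.438, "ax": 0, "ay": 0, "az": 0, "fingers": 0.2}, {"tx": -0.002, "ty": 0.199, "tz": 0.438, "ax": 0, "ay": 0, "az": 0, "fingers": 0.2}])

```text
t: 10.57
tool_pos: [584.5, 372.2, 163.4]
ee_rot: [-0.0, 0.539, 0.842, -0.0]
force: [0.4, 0.2, 0.5]
gripper_width: 35.2
grasp_force: 0.0
```

Call:
send_rows(motion=[{"tx": 0, "ty": 0, "tz": 0, "ax": 0, "ay": 0, "az": 0, "fingers": 1}, {"tx": 0, "ty": 0, "tz": 0, "ax": 0, "ay": 0, "az": 0, "fingers": 1}, {"tx": 0, "ty": 0, "tz": 0, "ax": 0, "ay": 0, "az": 0, "fingers": 1}, {"tx": 0, "ty": 0, "tz": 0, "ax": 0, "ay": 0, "az": 0, "fingers": 1}, {"tx": 0, "ty": 0, "tz": 0, "ax": 0, "ay": 0, "az": 0, "fingers": 1}], force=20)

```text
t: 10.98
tool_pos: [585.2, 372.5, 163.8]
ee_rot: [0.0, 0.539, 0.842, 0.001]
force: [0.2, -0.1, 1.3]
gripper_width: 8.4
grasp_force: 20.0
```

```bash
cat > arc.py <<'E'
from h import *
from station import ctrl
o=ctrl.observe();p=o['tool_pos'];a=np.radians(24.75);e=np.array([np.cos(a),np.sin(a)]);f=np.array([-e[1],e[0]])
c=np.array([462.6,316.1]);print(o['t'],'local',(p[:2]-c)@e,(p[:2]-c)@f,'z grasp',p[2]+19,o['force'],o['gripper_width'])
x=(p[:2]-c)@e;t0=np.arctan2(p[2]+19-77,58-x);print('theta',t0,'r',np.hypot(58-x,p[2]+19-77))
import sys
for t in np.arange(t0,-.01,-.1)[1:].tolist()+[0]:
    print('%.2f ty %.4f tz %.4f'%(t,(131*(np.cos(t0)-np.cos(t)))/300,131*(np.sin(t0)-np.sin(t))/300))
E
python3 arc.py
```

```text
10.9833 local 135.0133707456294 -0.08585969080824896 z grasp 182.83770430358135 [ 0.19764654 -0.06828169  1.25527128] 8.422081535549479
theta 2.1998428172945963 r 130.89185966230326
2.10 ty -0.0365 tz -0.0239
2.00 ty -0.0753 tz -0.0440
1.90 ty -0.1158 tz -0.0602
1.80 ty -0.1578 tz -0.0722
1.70 ty -0.2007 tz -0.0800
1.60 ty -0.2442 tz -0.0834
1.50 ty -0.2879 tz -0.0825
1.40 ty -0.3312 tz -0.0772
1.30 ty -0.3738 tz -0.0677
1.20 ty -0.4152 tz -0.0539
1.10 ty -0.4551 tz -0.0360
1.00 ty -0.4929 tz -0.0143
0.90 ty -0.5284 tz 0.0111
0.80 ty -0.5612 tz 0.0399
0.70 ty -0.5909 tz 0.0718
0.60 ty -0.6174 tz 0.1066
0.50 ty -0.6402 tz 0.1438
0.40 ty -0.6591 tz 0.1831
0.30 ty -0.6741 tz 0.2241
0.20 ty -0.6849 tz 0.2664
0.10 ty -0.6914 tz 0.3096
-0.00 ty -0.6936 tz 0.3532
0.00 ty -0.6936 tz 0.3531
```

Gripped with the fingers at 8.4 mm, and r = 130.9, which matches the model. Swinging now.

Call:
send_rows(motion=[{"tx": 0, "ty": -0.0365, "tz": -0.024, "ax": 0, "ay": 0, "az": 0, "fingers": 1}, {"tx": 0, "ty": -0.0755, "tz": -0.044, "ax": 0, "ay": 0, "az": 0, "fingers": 1}, {"tx": 0, "ty": -0.116, "tz": -0.06, "ax": 0, "ay": 0, "az": 0, "fingers": 1}, {"tx": 0, "ty": -0.158, "tz": -0.072, "ax": 0, "ay": 0, "az": 0, "fingers": 1}, {"tx": 0, "ty": -0.2, "tz": -0.08, "ax": 0, "ay": 0, "az": 0, "fingers": 1}, {"tx": 0, "ty": -0.244, "tz": -0.0835, "ax": 0, "ay": 0, "az": 0, "fingers": 1}, {"tx": 0, "ty": -0.288, "tz": -0.0825, "ax": 0, "ay": 0, "az": 0, "fingers": 1}, {"tx": 0, "ty": -0.331, "tz": -0.077, "ax": 0, "ay": 0, "az": 0, "fingers": 1}, {"tx": 0, "ty": -0.374, "tz": -0.0675, "ax": 0, "ay": 0, "az": 0, "fingers": 1}, {"tx": 0, "ty": -0.415, "tz": -0.054, "ax": 0, "ay": 0, "az": 0, "fingers": 1}, {"tx": 0, "ty": -0.455, "tz": -0.036, "ax": 0, "ay": 0, "az": 0, "fingers": 1}, {"tx": 0, "ty": -0.455, "tz": -0.036, "ax": 0, "ay": 0, "az": 0, "fingers": 1}])

```text
t: 11.98
tool_pos: [458.8, 314.6, 174.1]
ee_rot: [-0.001, 0.539, 0.842, -0.001]
force: [-4.0, -0.5, 2.6]
gripper_width: 8.6
grasp_force: 20.0
```

```bash
python3 arc.py
```

```text
11.9833 local -4.0847088078433345 0.25825429152827417 z grasp 193.05682464371807 [-4.01669464 -0.50200767  2.56171326] 8.61050641926329
theta 1.0795804549884351 r 131.61951836311144
0.98 ty -0.0374 tz 0.0225
0.88 ty -0.0724 tz 0.0486
0.78 ty -0.1046 tz 0.0781
0.68 ty -0.1337 tz 0.1106
0.58 ty -0.1594 tz 0.1459
0.48 ty -0.1814 tz 0.1836
0.38 ty -0.1996 tz 0.2232
0.28 ty -0.2137 tz 0.2645
0.18 ty -0.2237 tz 0.3070
0.08 ty -0.2293 tz 0.3503
0.00 ty -0.2307 tz 0.3850
```

Call:
send_rows(motion=[{"tx": 0, "ty": -0.038, "tz": 0.0215, "ax": 0, "ay": 0, "az": 0, "fingers": 1}, {"tx": 0, "ty": -0.0735, "tz": 0.047, "ax": 0, "ay": 0, "az": 0, "fingers": 1}, {"tx": 0, "ty": -0.106, "tz": 0.076, "ax": 0, "ay": 0, "az": 0, "fingers": 1}, {"tx": 0, "ty": -0.136, "tz": 0.108, "ax": 0, "ay": 0, "az": 0, "fingers": 1}, {"tx": 0, "ty": -0.162, "tz": 0.1425, "ax": 0, "ay": 0, "az": 0, "fingers": 1}, {"tx": 0, "ty": -0.185, "tz": 0.18, "ax": 0, "ay": 0, "az": 0, "fingers": 1}, {"tx": 0, "ty": -0.204, "tz": 0.219, "ax": 0, "ay": 0, "az": 0, "fingers": 1}, {"tx": 0, "ty": -0.219, "tz": 0.26, "ax": 0, "ay": 0, "az": 0, "fingers": 1}, {"tx": 0, "ty": -0.23, "tz": 0.3025, "ax": 0, "ay": 0, "az": 0, "fingers": 1}, {"tx": 0, "ty": -0.2365, "tz": 0.3455, "ax": 0, "ay": 0, "az": 0, "fingers": 1}, {"tx": 0, "ty": -0.2365, "tz": 0.3455, "ax": 0, "ay": 0, "az": 0, "fingers": 1}])

```text
t: 12.9
tool_pos: [396.5, 286.0, 69.2]
ee_rot: [0.0, 0.539, 0.842, -0.0]
force: [0.1, 1.7, -2.2]
gripper_width: 8.2
grasp_force: 20.0
```

```bash
python3 arc.py
```

```text
12.9 local -72.63007923642152 0.31514263106925 z grasp 88.24012863101275 [ 0.05482136  1.73673393 -2.19562348] 8.230327230764727
theta 0.08583406894986713 r 131.11276861143418
0.00 ty -0.0016 tz 0.0374
```

Call:
send_rows(motion=[{"tx": 0, "ty": -0.001, "tz": 0.015, "ax": 0, "ay": 0, "az": 0, "fingers": 1}, {"tx": 0, "ty": -0.0015, "tz": 0.025, "ax": 0, "ay": 0, "az": 0, "fingers": 1}, {"tx": 0, "ty": -0.002, "tz": 0.033, "ax": 0, "ay": 0, "az": 0, "fingers": 1}, {"tx": 0, "ty": -0.002, "tz": 0.038, "ax": 0, "ay": 0, "az": 0, "fingers": 1}, {"tx": 0, "ty": -0.002, "tz": 0.038, "ax": 0, "ay": 0, "az": 0, "fingers": 1}, {"tx": 0, "ty": -0.002, "tz": 0.038, "ax": 0, "ay": 0, "az": 0, "fingers": 1}])

```text
t: 13.4
tool_pos: [395.9, 285.7, 59.1]
ee_rot: [0.0, 0.539, 0.842, 0.0]
force: [-0.8, 3.0, -1.5]
gripper_width: 8.6
grasp_force: 20.0
```

```bash
python3 arc.py
```

```text
13.4 local -73.30770730119372 0.2670661278702937 z grasp 78.06777227790268 [-0.81465269  3.02614959 -1.50912305] 8.594991065651294
theta 0.008131653234198878 r 131.31204870206471
0.00 ty -0.0000 tz 0.0036
```

Call:
send_rows(motion=[{"tx": 0, "ty": 0, "tz": 0.004, "ax": 0, "ay": 0, "az": 0, "fingers": 1}, {"tx": 0, "ty": 0, "tz": 0.006, "ax": 0, "ay": 0, "az": 0, "fingers": 1}, {"tx": 0, "ty": 0, "tz": 0.006, "ax": 0, "ay": 0, "az": 0, "fingers": 1}, {"tx": 0, "ty": 0, "tz": 0.006, "ax": 0, "ay": 0, "az": 0, "fingers": 1}])

```text
t: 13.73
tool_pos: [395.9, 285.6, 57.3]
ee_rot: [0.0, 0.539, 0.842, 0.0]
force: [-2.8, 3.7, 0.7]
gripper_width: 8.2
grasp_force: 20.0
```

```bash
python3 arc.py
```

```text
13.7333 local -73.32853786563811 0.21675268011416904 z grasp 76.28614018643722 [-2.75779608  3.70934347  0.7154509 ] 8.228690861340848
theta -0.005435625756417147 r 131.3304780078096
0.00 ty -0.0000 tz -0.0024
```

Call:
send_rows(motion=[{"tx": 0, "ty": 0, "tz": 0.004, "ax": 0, "ay": 0, "az": 0, "fingers": 1}, {"tx": 0, "ty": 0, "tz": 0.007, "ax": 0, "ay": 0, "az": 0, "fingers": 1}, {"tx": 0, "ty": 0, "tz": 0.007, "ax": 0, "ay": 0, "az": 0, "fingers": 1}, {"tx": 0, "ty": 0, "tz": 0.007, "ax": 0, "ay": 0, "az": 0, "fingers": 1}])

```text
t: 14.07
tool_pos: [395.9, 285.5, 55.0]
ee_rot: [0.0, 0.539, 0.842, 0.0]
force: [-2.5, 5.2, 0.5]
gripper_width: 8.4
grasp_force: 20.0
```

```bash
python3 arc.py
```

```text
14.0667 local -73.34929674021899 0.1716046673630487 z grasp 74.01933973242963 [-2.48952639  5.16231278  0.52394043] 8.382300549427072
theta -0.022688730461804384 r 131.3831118895453
0.00 ty -0.0001 tz -0.0099
```

Call:
send_rows(motion=[{"tx": 0, "ty": 0, "tz": 0, "ax": 0, "ay": 0, "az": 0, "fingers": 0.65}, {"tx": 0, "ty": 0, "tz": 0, "ax": 0, "ay": 0, "az": 0, "fingers": 0.65}, {"tx": 0, "ty": 0, "tz": 0, "ax": 0, "ay": 0, "az": 0, "fingers": 0.65}, {"tx": 0, "ty": 0, "tz": -0.03, "ax": 0, "ay": 0, "az": 0, "fingers": 0.65}, {"tx": 0, "ty": 0, "tz": -0.08, "ax": 0, "ay": 0, "az": 0, "fingers": 0.65}, {"tx": 0, "ty": 0, "tz": -0.18, "ax": 0, "ay": 0, "az": 0, "fingers": 0.65}, {"tx": 0, "ty": 0, "tz": -0.3, "ax": 0, "ay": 0, "az": 0, "fingers": 0.65}, {"tx": 0, "ty": 0.06, "tz": -0.42, "ax": 0, "ay": 0, "az": 0, "fingers": 0.65}, {"tx": 0, "ty": 0.12, "tz": -0.5, "ax": 0, "ay": 0, "az": 0, "fingers": 0.65}, {"tx": 0, "ty": 0.12, "tz": -0.5, "ax": 0, "ay": 0, "az": 0, "fingers": 0.65}, {"tx": 0, "ty": 0.12, "tz": -0.5, "ax": 0, "ay": 0, "az": 0, "fingers": 0.65}])

```text
t: 14.98
tool_pos: [430.0, 300.6, 206.9]
ee_rot: [0.001, 0.54, 0.842, 0.002]
force: [-1.4, -0.7, -1.1]
gripper_width: 15.0
grasp_force: 0.0
```

```bash
python3 - <<'E'
from h import *
from station import ctrl,cams
o=ctrl.observe();print(o['tool_pos'],o['force'],o['t'])
w=cams.snapshot('wrist');pickle.dump(w,open('wcl.pkl','wb'))
P=cloud(w);q=P.reshape(-1,3);q=q[~np.isnan(q).any(1)]
a=np.radians(24.75);M=np.array([[np.cos(a),-np.sin(a)],[np.sin(a),np.cos(a)]])
l=np.c_[(q[:,:2]-[464.1,316.1])@M,q[:,2]]
k=l[(abs(l[:,0])<25)&(abs(l[:,1])<42)&(l[:,1]>12)&(l[:,2]<90)];print('lid',np.median(k[:,2]))
for y0 in(-50,-25,0,25,50):
    k=l[(abs(l[:,1]-y0)<6)&(l[:,2]>55)&(l[:,2]<110)&(l[:,0]>-88)&(l[:,0]<-58)]
    if len(k):print('bar',y0,len(k),np.median(k,0).round(1),np.percentile(k[:,2],[10,90,99]).round(1))
for x0 in(-60,-40,0,30,50):
    k=l[(abs(l[:,1]-54)<4)&(l[:,2]>50)&(l[:,2]<110)&(abs(l[:,0]-x0)<5)]
    if len(k):print('arm',x0,len(k),np.percentile(k[:,2],[50,90]).round(1))
im=cv2.resize(w['pixels'][80:400,80:480],None,fx=2,fy=1.85);cv2.imwrite('pics/wcl.png',im)
E
```

```text
[429.95446773 300.63123558 206.92214327] [-1.43991612 -0.67719311 -1.06633801] 14.9833
lid 72.38574496360275
bar -50 164 [-73.3 -49.3  80.5] [78.9 81.5 82.2]
bar -25 242 [-73.2 -26.4  80. ] [75.9 81.5 82.2]
bar 0 212 [-72.8   0.2  80.2] [78.3 81.4 82. ]
bar 25 258 [-72.9  25.5  80.2] [77.9 81.5 82.1]
bar 50 393 [-69.9  51.7  80.6] [79.  81.7 82.6]
arm -60 178 [80.5 81.6]
arm -40 187 [80.4 81.6]
arm 0 191 [80.3 81.7]
arm 30 190 [80.3 81.4]
arm 50 194 [80.3 81.2]
```

View pics/wcl.png

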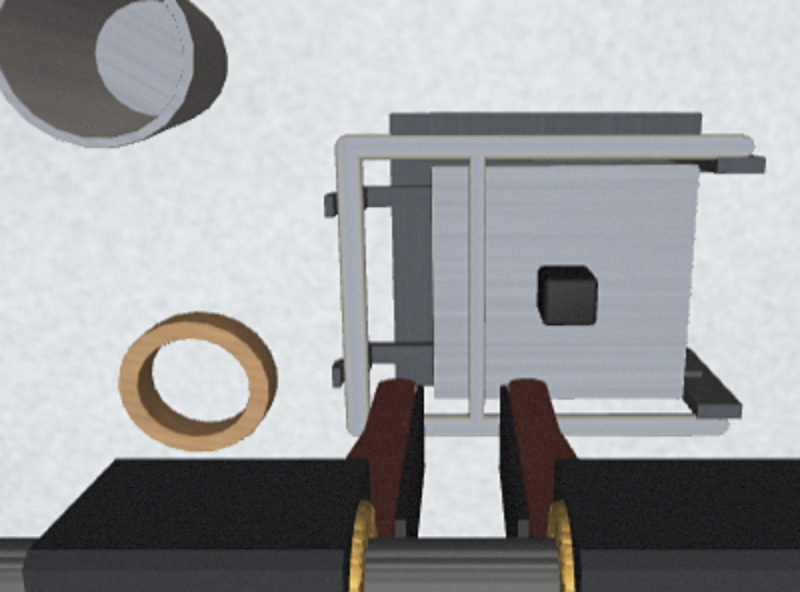

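The bail lies level over the lid with its bar in the hooks, and it stays there when released. Now for the round lid.

```bash
python3 - <<'E'
from h import *
n=np.array([-.0028,.5631,.8264]);C=np.array([653.1,-228.1,54.5]);F=frame([1,0,0],n)
A=np.array([520,20,240.]);RA=down(10)
plan(A,RA)
plan(C+n*60,F,p0=A,R0=RA)
E
```

```text
t 15.03 txyz [-0.9747 -0.1124 -0.1157] axyz [1.000e-04 1.000e-04 1.633e-01] rows>= 8.0
t 15.03 txyz [-0.7805  0.3123  0.4531] axyz [ 0.0315 -0.3799  0.1072] rows>= 7.0
```

Call:
send_rows(motion=[{"tx": -0.05, "ty": 0, "tz": -0.1, "ax": 0, "ay": 0, "az": 0, "fingers": 0.1}, {"tx": -0.975, "ty": -0.112, "tz": -0.116, "ax": 0, "ay": 0, "az": 0.163, "fingers": 0.1}, {"tx": -0.975, "ty": -0.112, "tz": -0.116, "ax": 0, "ay": 0, "az": 0.163, "fingers": 0.1}, {"tx": -0.975, "ty": -0.112, "tz": -0.116, "ax": 0, "ay": 0, "az": 0.163, "fingers": 0.1}, {"tx": -0.975, "ty": -0.112, "tz": -0.116, "ax": 0, "ay": 0, "az": 0.163, "fingers": 0.1}, {"tx": -0.975, "ty": -0.112, "tz": -0.116, "ax": 0, "ay": 0, "az": 0.163, "fingers": 0.1}, {"tx": -0.975, "ty": -0.112, "tz": -0.116, "ax": 0, "ay": 0, "az": 0.163, "fingers": 0.1}, {"tx": -0.975, "ty": -0.112, "tz": -0.116, "ax": 0, "ay": 0, "az": 0.163, "fingers": 0.1}, {"tx": -0.975, "ty": -0.112, "tz": -0.116, "ax": 0, "ay": 0, "az": 0.163, "fingers": 0.1}, {"tx": -0.975, "ty": -0.112, "tz": -0.116, "ax": 0, "ay": 0, "az": 0.163, "fingers": 0.1}, {"tx": -0.975, "ty": -0.112, "tz": -0.116, "ax": 0, "ay": 0, "az": 0.163, "fingers": 0.1}])

```text
t: 15.95
tool_pos: [519.0, 21.3, 238.6]
ee_rot: [-0.001, 0.642, 0.767, -0.001]
force: [0.3, 0.0, -0.2]
gripper_width: 39.5
grasp_force: 0.0
```

Call:
send_rows(motion=[{"tx": -0.78, "ty": 0.312, "tz": 0.45, "ax": 0.032, "ay": -0.38, "az": 0.107, "fingers": 0.1}, {"tx": -0.78, "ty": 0.312, "tz": 0.45, "ax": 0.032, "ay": -0.38, "az": 0.107, "fingers": 0.1}, {"tx": -0.78, "ty": 0.312, "tz": 0.45, "ax": 0.032, "ay": -0.38, "az": 0.107, "fingers": 0.1}, {"tx": -0.78, "ty": 0.312, "tz": 0.45, "ax": 0.032, "ay": -0.38, "az": 0.107, "fingers": 0.1}, {"tx": -0.78, "ty": 0.312, "tz": 0.45, "ax": 0.032, "ay": -0.38, "az": 0.107, "fingers": 0.1}, {"tx": -0.78, "ty": 0.312, "tz": 0.45, "ax": 0.032, "ay": -0.38, "az": 0.107, "fingers": 0.1}, {"tx": -0.78, "ty": 0.312, "tz": 0.45, "ax": 0.032, "ay": -0.38, "az": 0.107, "fingers": 0.1}, {"tx": -0.78, "ty": 0.312, "tz": 0.45, "ax": 0.032, "ay": -0.38, "az": 0.107, "fingers": 0.1}, {"tx": -0.78, "ty": 0.312, "tz": 0.45, "ax": 0.032, "ay": -0.38, "az": 0.107, "fingers": 0.1}, {"tx": -0.78, "ty": 0.312, "tz": 0.45, "ax": 0.032, "ay": -0.38, "az": 0.107, "fingers": 0.1}])

```text
t: 16.78
tool_pos: [653.2, -191.4, 104.0]
ee_rot: [0.209, 0.674, 0.677, -0.207]
force: [-0.0, 1.0, 0.7]
gripper_width: 39.6
grasp_force: 0.0
```

```bash
python3 - <<'E'
from h import *
n=np.array([-.0028,.5631,.8264]);C=np.array([653.1,-228.1,54.5]);F=frame([1,0,0],n)
plan(C+n*3,F)
E
```

```text
t 16.78 txyz [-0.0085 -0.0011  0.1953] axyz [ 0.     -0.0007  0.0023] rows>= 2.0
```

Call:
send_rows(motion=[{"tx": -0.007, "ty": -0.001, "tz": 0.05, "ax": 0, "ay": -0.001, "az": 0.002, "fingers": 0.1}, {"tx": -0.007, "ty": -0.001, "tz": 0.1, "ax": 0, "ay": -0.001, "az": 0.002, "fingers": 0.1}, {"tx": -0.007, "ty": -0.001, "tz": 0.15, "ax": 0, "ay": -0.001, "az": 0.002, "fingers": 0.1}, {"tx": -0.007, "ty": -0.001, "tz": 0.18, "ax": 0, "ay": -0.001, "az": 0.002, "fingers": 0.1}, {"tx": -0.007, "ty": -0.001, "tz": 0.195, "ax": 0, "ay": -0.001, "az": 0.002, "fingers": 0.1}, {"tx": -0.007, "ty": -0.001, "tz": 0.195, "ax": 0, "ay": -0.001, "az": 0.002, "fingers": 0.1}, {"tx": -0.007, "ty": -0.001, "tz": 0.195, "ax": 0, "ay": -0.001, "az": 0.002, "fingers": 0.1}])

```text
t: 17.37
tool_pos: [653.9, -227.0, 58.2]
ee_rot: [0.21, 0.676, 0.676, -0.207]
force: [-0.1, -0.5, -0.0]
gripper_width: 39.4
grasp_force: 0.0
```

```bash
python3 - <<'E'
from h import *
n=np.array([-.0028,.5631,.8264]);C=np.array([653.1,-228.1,54.5]);F=frame([1,0,0],n)
plan(C+n*3,F)
E
```

```text
t 17.37 txyz [ 0.004  -0.0027  0.0022] axyz [ 0.0009  0.0007 -0.0008] rows>= 1.0
```

Call:
send_rows(motion=[{"tx": 0.003, "ty": -0.002, "tz": 0.001, "ax": 0, "ay": 0, "az": 0, "fingers": 0.1}, {"tx": 0.003, "ty": -0.002, "tz": 0.001, "ax": 0, "ay": 0, "az": 0, "fingers": 0.1}, {"tx": 0.003, "ty": -0.002, "tz": 0.001, "ax": 0, "ay": 0, "az": 0, "fingers": 1}, {"tx": 0.003, "ty": -0.002, "tz": 0.001, "ax": 0, "ay": 0, "az": 0, "fingers": 1}, {"tx": 0.003, "ty": -0.002, "tz": 0.001, "ax": 0, "ay": 0, "az": 0, "fingers": 1}, {"tx": 0.003, "ty": -0.002, "tz": 0.001, "ax": 0, "ay": 0, "az": 0, "fingers": 1}, {"tx": 0.003, "ty": -0.002, "tz": 0.001, "ax": 0, "ay": 0, "az": 0, "fingers": 1}, {"tx": 0.003, "ty": -0.002, "tz": 0.001, "ax": 0, "ay": 0, "az": 0, "fingers": 1}], force=30)

```text
t: 18.03
tool_pos: [652.8, -227.5, 57.2]
ee_rot: [0.21, 0.676, 0.675, -0.208]
force: [-2.3, 1.2, 2.2]
gripper_width: 19.6
grasp_force: 30.0
```

```bash
python3 -c "
from h import *
from station import ctrl
o=ctrl.observe();print(o['gripper_width'],o['grasp_force'],o['tool_pos'])
plan([560,20,190],down(11))
plan([525.8,105.9,190],down(11),p0=np.array([560,20,190.]),R0=down(11))
"
```

```text
19.63841320618981 30.00045955181122 [ 652.81958124 -227.53117693   57.16809305]
t 18.03 txyz [ 0.4305 -0.3078 -0.8322] axyz [-0.0345  0.3809 -0.1192] rows>= 8.0
t 18.03 txyz [ 0.3028 -0.0573  0.    ] axyz [0. 0. 0.] rows>= 3.0
```

Call:
send_rows(motion=[{"tx": 0, "ty": 0, "tz": -0.05, "ax": 0, "ay": 0, "az": 0, "fingers": 1}, {"tx": 0, "ty": 0, "tz": -0.15, "ax": 0, "ay": 0, "az": 0, "fingers": 1}, {"tx": 0, "ty": 0, "tz": -0.26, "ax": 0, "ay": 0, "az": 0, "fingers": 1}, {"tx": 0.07, "ty": -0.05, "tz": -0.36, "ax": -0.006, "ay": 0.065, "az": -0.02, "fingers": 1}, {"tx": 0.14, "ty": -0.1, "tz": -0.45, "ax": -0.012, "ay": 0.13, "az": -0.04, "fingers": 1}, {"tx": 0.22, "ty": -0.15, "tz": -0.54, "ax": -0.018, "ay": 0.2, "az": -0.06, "fingers": 1}, {"tx": 0.29, "ty": -0.2, "tz": -0.63, "ax": -0.024, "ay": 0.26, "az": -0.08, "fingers": 1}, {"tx": 0.36, "ty": -0.26, "tz": -0.72, "ax": -0.03, "ay": 0.32, "az": -0.1, "fingers": 1}, {"tx": 0.43, "ty": -0.308, "tz": -0.832, "ax": -0.0345, "ay": 0.381, "az": -0.119, "fingers": 1}, {"tx": 0.43, "ty": -0.308, "tz": -0.832, "ax": -0.0345, "ay": 0.381, "az": -0.119, "fingers": 1}, {"tx": 0.43, "ty": -0.308, "tz": -0.832, "ax": -0.0345, "ay": 0.381, "az": -0.119, "fingers": 1}, {"tx": 0.43, "ty": -0.308, "tz": -0.832, "ax": -0.0345, "ay": 0.381, "az": -0.119, "fingers": 1}])

```text
t: 19.03
tool_pos: [559.9, 19.2, 190.1]
ee_rot: [0.001, 0.636, 0.772, -0.0]
force: [0.1, 0.2, -0.7]
gripper_width: 19.4
grasp_force: 30.0
```

```bash
cat > lid.py <<'E'
from h import *
from station import ctrl,cams
o=ctrl.observe();w=cams.snapshot('wrist');pickle.dump(w,open('wlr.pkl','wb'))
Rt=Rq(o['ee_rot']);p0=o['tool_pos'];P=Rt.inv().apply(cloud(w).reshape(-1,3)-p0).reshape(480,640,3)
m=(abs(P[...,2]-2.3)<5)&(np.hypot(P[...,0],P[...,1])<60);m[330:]=False
p=P[m];A=np.c_[p[:,:2],np.ones(len(p))];print('plane',np.linalg.lstsq(A,p[:,2],rcond=None)[0],len(p))
m=cv2.morphologyEx(m.astype(np.uint8),cv2.MORPH_OPEN,np.ones((5,5)))
cs=max(cv2.findContours(m,cv2.RETR_EXTERNAL,cv2.CHAIN_APPROX_NONE)[0],key=cv2.contourArea)[:,0]
K=w['K'];T=Rt.inv()*Rq(w['rotation']);d=T.apply(np.c_[(cs[:,0]-K[0,2])/K[0,0],-(cs[:,1]-K[1,2])/K[1,1],-np.ones(len(cs))]);c0=Rt.inv().apply(w['origin']-p0)
X=c0+d*((2.3-c0[2])/d[:,2])[:,None]
X=X[(X[:,0]>0)|(abs(X[:,1])>38)]
from scipy.optimize import least_squares
f=least_squares(lambda q:np.hypot(X[:,0]-q[0],X[:,1]-q[1])-q[2],[0,0,46],loss='soft_l1',f_scale=.5)
print('lid centre in tool, r',f.x.round(2),len(X),np.median(abs(f.fun)).round(2))
E
python3 lid.py;python3 -c "
from h import *
plan([525.8,105.9,120],down(11))"
```

```text
plane [ 4.64958642e-03 -6.55606355e-04  2.62172019e+00] 19825
lid centre in tool, r [ 2.05  1.41 44.02] 579 0.8
t 19.08 txyz [ 0.3061 -0.0562  0.2316] axyz [-0.0004  0.0009 -0.0004] rows>= 3.0
```

```bash
python3 - <<'E'
from h import *
from station import ctrl
def far(fn,p0,Rt,cols):
    w=pickle.load(open(fn,'rb'));g=cv2.GaussianBlur(cv2.cvtColor(w['pixels'],cv2.COLOR_BGR2GRAY),(3,3),0).astype(int)
    for u in cols:
        d=np.diff(g[150:260,u]);v=[(150+i,d[i]) for i in range(len(d)) if abs(d[i])>8]
        r=[Rt.inv().apply(ray(w,[(u,a)],p0[2]-2.4)-p0)[0].round(1)[:2].tolist() for a,_ in v]
        print(fn,u,list(zip(v,r)))
o=ctrl.observe()
far('wlr.pkl',o['tool_pos'],Rq(o['ee_rot']),(280,313,340))
far('wlid.pkl',np.array([463.63,314.26,114.14]),down(24.75),(250,310,370))
w=pickle.load(open('wlr.pkl','rb'));g=cv2.cvtColor(w['pixels'],cv2.COLOR_BGR2GRAY).astype(int)
Rt=Rq(o['ee_rot'])
for v in(290,310,322):
    d=np.diff(g[v]);i=[k for k in range(150,470) if abs(d[k])>20 and (k<240 or k>380)];print(v,[(k,Rt.inv().apply(ray(w,[(k+.5,v)],o['tool_pos'][2]-2.4)-o['tool_pos'])[0].round(1)[:2].tolist()) for k in i])
E
```

```text
wlr.pkl 280 [((158, np.int64(35)), [61.1, -9.9]), ((159, np.int64(56)), [60.7, -9.9]), ((160, np.int64(35)), [60.4, -9.9]), ((165, np.int64(32)), [58.5, -9.9]), ((166, np.int64(22)), [58.1, -9.9]), ((196, np.int64(-20)), [46.8, -10.1]), ((197, np.int64(-54)), [46.4, -10.1]), ((198, np.int64(-53)), [46.0, -10.1]), ((199, np.int64(-18)), [45.6, -10.1]), ((200, np.int64(9)), [45.2, -10.2]), ((201, np.int64(30)), [44.8, -10.2]), ((202, np.int64(31)), [44.5, -10.2]), ((203, np.int64(12)), [44.1, -10.2])]
wlr.pkl 313 [((150, np.int64(34)), [64.0, 2.5]), ((151, np.int64(33)), [63.7, 2.5]), ((152, np.int64(11)), [63.3, 2.5]), ((157, np.int64(26)), [61.5, 2.5]), ((158, np.int64(27)), [61.1, 2.5]), ((192, np.int64(-15)), [48.3, 2.6]), ((193, np.int64(-58)), [47.9, 2.6]), ((194, np.int64(-58)), [47.5, 2.6]), ((195, np.int64(-18)), [47.2, 2.6]), ((197, np.int64(15)), [46.4, 2.6]), ((198, np.int64(36)), [46.0, 2.6]), ((199, np.int64(25)), [45.6, 2.6])]
wlr.pkl 340 [((196, np.int64(-13)), [46.8, 13.0]), ((197, np.int64(-45)), [46.4, 13.0]), ((198, np.int64(-53)), [46.0, 13.0]), ((199, np.int64(-25
[... 800 characters left out ...]
8, np.int64(19)), [45.6, 1.4]), ((199, np.int64(24)), [45.2, 1.4]), ((200, np.int64(15)), [44.8, 1.4])]
wlid.pkl 370 [((189, np.int64(16)), [49.0, 24.3]), ((190, np.int64(41)), [48.6, 24.3]), ((191, np.int64(28)), [48.3, 24.3]), ((193, np.int64(-20)), [47.5, 24.3]), ((194, np.int64(-37)), [47.1, 24.3]), ((195, np.int64(-24)), [46.7, 24.4]), ((198, np.int64(26)), [45.6, 24.4]), ((199, np.int64(32)), [45.2, 24.4]), ((200, np.int64(15)), [44.8, 24.4])]
290 [(199, [8.3, -43.6]), (200, [8.3, -43.2]), (420, [8.3, 46.5]), (421, [8.3, 46.9])]
310 [(199, [-0.4, -44.2]), (200, [-0.4, -43.8]), (421, [-0.4, 47.5])]
322 [(200, [-5.8, -44.1]), (419, [-5.8, 47.0]), (462, [-5.8, 64.9]), (463, [-5.8, 65.3])]
```

Call:
send_rows(motion=[{"tx": 0.305, "ty": -0.06, "tz": 0, "ax": 0, "ay": 0, "az": 0, "fingers": 1}, {"tx": 0.305, "ty": -0.06, "tz": 0, "ax": 0, "ay": 0, "az": 0, "fingers": 1}, {"tx": 0.305, "ty": -0.06, "tz": 0.08, "ax": 0, "ay": 0, "az": 0, "fingers": 1}, {"tx": 0.305, "ty": -0.06, "tz": 0.16, "ax": 0, "ay": 0, "az": 0, "fingers": 1}, {"tx": 0.305, "ty": -0.06, "tz": 0.24, "ax": 0, "ay": 0, "az": 0, "fingers": 1}, {"tx": 0.305, "ty": -0.06, "tz": 0.29, "ax": 0, "ay": 0, "az": 0, "fingers": 1}, {"tx": 0.305, "ty": -0.06, "tz": 0.3, "ax": 0, "ay": 0, "az": 0, "fingers": 1}, {"tx": 0.305, "ty": -0.06, "tz": 0.3, "ax": 0, "ay": 0, "az": 0, "fingers": 1}, {"tx": 0.305, "ty": -0.06, "tz": 0.3, "ax": 0, "ay": 0, "az": 0, "fingers": 1}])

```text
t: 19.83
tool_pos: [525.3, 105.9, 100.1]
ee_rot: [0.0, 0.636, 0.771, -0.0]
force: [0.2, -0.3, 0.4]
gripper_width: 19.2
grasp_force: 30.0
```

```bash
python3 -c "
from h import *
from station import ctrl
print(ctrl.observe()['tool_pos'])
plan([524.5,105.65,90],down(11))"
```

```text
[525.30701764 105.85115334 100.07700606]
t 19.83 txyz [-0.0001 -0.0028  0.0336] axyz [ 0.      0.0004 -0.0004] rows>= 1.0
```

Now a slow descent, checking the force.

Call:
send_rows(motion=[{"tx": 0, "ty": -0.002, "tz": 0.015, "ax": 0, "ay": 0, "az": 0, "fingers": 1}, {"tx": 0, "ty": -0.002, "tz": 0.03, "ax": 0, "ay": 0, "az": 0, "fingers": 1}, {"tx": 0, "ty": -0.002, "tz": 0.036, "ax": 0, "ay": 0, "az": 0, "fingers": 1}, {"tx": 0, "ty": -0.002, "tz": 0.04, "ax": 0, "ay": 0, "az": 0, "fingers": 1}, {"tx": 0, "ty": -0.002, "tz": 0.044, "ax": 0, "ay": 0, "az": 0, "fingers": 1}, {"tx": 0, "ty": -0.002, "tz": 0.047, "ax": 0, "ay": 0, "az": 0, "fingers": 1}, {"tx": 0, "ty": -0.002, "tz": 0.05, "ax": 0, "ay": 0, "az": 0, "fingers": 1}, {"tx": 0, "ty": -0.002, "tz": 0.05, "ax": 0, "ay": 0, "az": 0, "fingers": 1}])

```text
t: 20.5
tool_pos: [524.2, 106.1, 84.9]
ee_rot: [-0.0, 0.636, 0.772, 0.0]
force: [-1.2, -0.6, -1.8]
gripper_width: 19.6
grasp_force: 30.0
```

Call:
send_rows(motion=[{"tx": 0, "ty": 0, "tz": 0.003, "ax": 0, "ay": 0, "az": 0, "fingers": 1}, {"tx": 0, "ty": 0, "tz": 0.005, "ax": 0, "ay": 0, "az": 0, "fingers": 1}, {"tx": 0, "ty": 0, "tz": 0.005, "ax": 0, "ay": 0, "az": 0, "fingers": 1}])

```text
t: 20.75
tool_pos: [524.2, 106.1, 83.4]
ee_rot: [-0.0, 0.636, 0.772, 0.0]
force: [-0.5, -0.0, -1.4]
gripper_width: 19.7
grasp_force: 30.0
```

No contact at 83.4, so the lid is over the rim. Continuing down.

Call:
send_rows(motion=[{"tx": 0, "ty": 0, "tz": 0.005, "ax": 0, "ay": 0, "az": 0, "fingers": 1}, {"tx": 0, "ty": 0, "tz": 0.01, "ax": 0, "ay": 0, "az": 0, "fingers": 1}, {"tx": 0, "ty": 0, "tz": 0.015, "ax": 0, "ay": 0, "az": 0, "fingers": 1}, {"tx": 0, "ty": 0, "tz": 0.02, "ax": 0, "ay": 0, "az": 0, "fingers": 1}, {"tx": 0, "ty": 0, "tz": 0.02, "ax": 0, "ay": 0, "az": 0, "fingers": 1}])

```text
t: 21.17
tool_pos: [523.9, 106.1, 77.1]
ee_rot: [-0.0, 0.636, 0.772, -0.0]
force: [0.1, -0.3, -1.3]
gripper_width: 19.4
grasp_force: 30.0
```

Call:
send_rows(motion=[{"tx": 0, "ty": 0, "tz": 0.002, "ax": 0, "ay": 0, "az": 0, "fingers": 1}, {"tx": 0, "ty": 0, "tz": 0.004, "ax": 0, "ay": 0, "az": 0, "fingers": 1}, {"tx": 0, "ty": 0, "tz": 0.004, "ax": 0, "ay": 0, "az": 0, "fingers": 1}])

```text
t: 21.42
tool_pos: [524.2, 106.1, 76.1]
ee_rot: [-0.0, 0.636, 0.772, 0.0]
force: [0.8, 0.5, -1.1]
gripper_width: 19.3
grasp_force: 30.0
```

Call:
send_rows(motion=[{"tx": 0, "ty": 0, "tz": 0.002, "ax": 0, "ay": 0, "az": 0, "fingers": 1}, {"tx": 0, "ty": 0, "tz": 0.003, "ax": 0, "ay": 0, "az": 0, "fingers": 1}, {"tx": 0, "ty": 0, "tz": 0.003, "ax": 0, "ay": 0, "az": 0, "fingers": 1}])

```text
t: 21.67
tool_pos: [524.2, 106.1, 75.3]
ee_rot: [-0.0, 0.636, 0.772, 0.0]
force: [-0.7, 0.0, -0.2]
gripper_width: 19.7
grasp_force: 30.0
```

Call:
send_rows(motion=[{"tx": 0, "ty": 0, "tz": 0.0015, "ax": 0, "ay": 0, "az": 0, "fingers": 1}, {"tx": 0, "ty": 0, "tz": 0.002, "ax": 0, "ay": 0, "az": 0, "fingers": 1}, {"tx": 0, "ty": 0, "tz": 0.002, "ax": 0, "ay": 0, "az": 0, "fingers": 1}])

```text
t: 21.92
tool_pos: [524.2, 106.1, 75.0]
ee_rot: [-0.0, 0.636, 0.772, 0.0]
force: [-1.6, -0.9, 4.1]
gripper_width: 19.3
grasp_force: 30.0
```

Light contact at 4 N, at the expected seated height. Releasing.

Call:
send_rows(motion=[{"tx": 0, "ty": 0, "tz": -0.001, "ax": 0, "ay": 0, "az": 0, "fingers": 0.3}, {"tx": 0, "ty": 0, "tz": -0.001, "ax": 0, "ay": 0, "az": 0, "fingers": 0.3}, {"tx": 0, "ty": 0, "tz": -0.001, "ax": 0, "ay": 0, "az": 0, "fingers": 0.3}, {"tx": 0, "ty": 0, "tz": -0.04, "ax": 0, "ay": 0, "az": 0, "fingers": 0.3}, {"tx": 0, "ty": 0, "tz": -0.1, "ax": 0, "ay": 0, "az": 0, "fingers": 0.3}, {"tx": 0, "ty": 0, "tz": -0.2, "ax": 0, "ay": 0, "az": 0, "fingers": 0.3}, {"tx": 0, "ty": 0, "tz": -0.32, "ax": 0, "ay": 0, "az": 0, "fingers": 0.3}, {"tx": 0, "ty": 0, "tz": -0.42, "ax": 0, "ay": 0, "az": 0, "fingers": 0.3}, {"tx": 0, "ty": 0, "tz": -0.42, "ax": 0, "ay": 0, "az": 0, "fingers": 0.3}, {"tx": 0, "ty": 0, "tz": -0.42, "ax": 0, "ay": 0, "az": 0, "fingers": 0.3}])

```text
t: 22.75
tool_pos: [525.5, 106.4, 203.2]
ee_rot: [0.001, 0.636, 0.772, 0.002]
force: [-0.3, 0.3, -0.4]
gripper_width: 30.9
grasp_force: 0.0
```

```bash
python3 - <<'E'
from h import *
from station import ctrl,cams
o=ctrl.observe();print(o['tool_pos'],o['force'],o['t'])
w=cams.snapshot('wrist');q=cloud(w).reshape(-1,3);q=q[~np.isnan(q).any(1)]
r=np.hypot(q[:,0]-525.8,q[:,1]-105.9)
k=q[(r<43)&(r>15)&(abs(q[:,2]-72)<10)];A=np.c_[k[:,:2]-[525.8,105.9],np.ones(len(k))];print('lid plane',np.linalg.lstsq(A,k[:,2],rcond=None)[0].round(4),len(k))
k=q[(r<60)&(abs(q[:,2]-72)<2)];print('circle',cv2.minEnclosingCircle(k[:,:2].astype(np.float32)))
# bystanders: top depth change vs. start, and bail
s0=pickle.load(open('scene.pkl','rb'));s1=cams.snapshot('scene')
d=cv2.medianBlur(np.abs(s1['depth']-s0['depth']),5)>15
n,_,st,ce=cv2.connectedComponentsWithStats(d.astype(np.uint8))
for a,c in zip(st[1:],ce[1:]):
    if a[4]>25:print(a,c.round())
E
```

```text
[525.48085249 106.42970865 203.24174279] [-0.28483358  0.34494148 -0.42912828] 22.75
lid plane [9.00000e-04 1.40000e-03 7.22961e+01] 10062
circle ((525.674072265625, 106.66207122802734), 45.980125427246094)
[  96    0   95  117 6752] [142.  48.]
[ 333    0  122  157 9112] [388.  75.]
[354 175  35  13  90] [372. 179.]
[367 181   9  11  87] [371. 186.]
[ 269  294   55   38 1158] [296. 312.]
[ 322  321   45   33 1047] [343. 338.]
```

The tin lid is level at 72.3 mm, the same as the seated square lid. The scene changed only where expected: the arm, the bail and the moved lids.

```bash
python3 -c "
from station import ctrl
print(ctrl.finish_job())"
```

```text
the job is handed in; nothing more can be done
None
```

The job is handed in after about 23 s of robot time: both lids are fully down, the bail is in its catch, the tin took only about 5 N, the small lid is still in the tray, and the last scene view showed none of the bystanders it could see had moved.

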